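Lock the tape spindle with its linchpin

TASK

Lock the tape spindle: of the two linchpins lying half under the plywood riser, take the one with the slimmer shank, push it fully home, shoulder against the steel, through the hole in the square head of the spindle from the robot's left-hand side, where the riser stands, then swing its ring over the top of the head and all the way down on the far side so that it holds the pin. Leave the thick pin where it lies and do not disturb the goblet, the small glass cup or the jar.

Things in the scene. Friction and masses are not known exactly. Their poses are not given: they have to be found in the camera images.
- slim_pin: linchpin to use, steel, lying flat. Origin at the shoulder, on its underside: 13 mm below the pin's centre line; +x along the pin to its tip, z up. x from 0 to 44 mm: shank 12x12 mm; 44 to 54: tapered nose; -32 to 0: boss 26x26 mm; -76 to -32: flat handle, 12 mm wide (y), 24 high. Mass 0.3 kg. At the start boss, handle and ring are under the riser, 45 to 65 mm of pin sticks out in front
- slim_pin_handle (a point): point on the centre line inside the handle, 60 mm behind the shoulder, axes as the pin's. With the ring thrown back the handle stands inside the ring; fingers opened 35 mm fit inside the ring beside it here. Pulled 130 mm straight out along +x from the start, pin and ring are clear of the riser
- slim_pin_ring (a joint): swing of the slim pin's ring, rad, about the pin's y, hinge on the centre line 20 mm behind the shoulder. Round wire 8 mm thick, 94 mm across at wire centre, hinged at its rim. 3.14 = thrown back round the handle; 1.57 = standing up; 0 = end stop, lying level on the tip side, round the spindle's head. Stiff: stays where left, about 0.5 to 1 N at the rim moves it. Starts near 3
- slim_pin_ring_end (a point): point of the slim pin's ring farthest from its hinge (94 mm away), at the wire's centre. The pin sits loosely in the hole, its handle drooping up to 0.08 rad, held only by its weight: moving the ring's end off its arc, as by pressing straight down with a finger that sticks to it, can drag the pin back out
- thick_pin: other linchpin, same shape but with a 20x20 mm shank, too thick for the hole; ring thrown back too. Origin and axes as for the slim pin. The two lie side by side 150 mm apart; which is on which side varies. To be left alone
- spindle: fixed upright tape spindle, origin at the centre of its foot on the worktop, z up. Foot 128 mm across, with a tape roll 100 mm across up to 63 mm high, above it a square steel head 40x40 mm from 63 to 113 mm high. A square hole 15x15 mm goes right through the head along the spindle's x, centre 87 mm up; +x points away from the riser, ahead and to the right of the robot; the pin goes in along +x
- hole (a point): centre of the hole's mouth on the left face of the head (20 mm before the spindle's axis, 87 mm up); axes as those of the spindle
- riser: fixed low plywood shelf, 140 mm deep (x), 310 mm wide (y), 62 mm high, board 12 mm thick, 50 mm clear beneath, side walls 12 mm; open to front and back. Origin at the centre of its underside, front faces its -x; the pins' tips point out of the front
- goblet: tall clear glass goblet, 66 mm across, 206 mm high, standing behind the spindle, about 130 mm from its axis; origin at the centre of its foot, z up
- votive: clear glass cup, 62 mm across and 62 mm high, standing to the right of the spindle, about 120 mm from its axis; origin at the centre of its underside, z up
- jar: small jar, 45 mm across, 100 mm high, standing on the riser's board toward the back; origin at the centre of its underside, z up

How it is judged:
By the outcome, as a careful person would: the job done as asked, in the order asked, and still so for the second after the job is handed in, with the robot touching nothing.
It also fails if it takes over 72 s, if anything falls off the work surface, if the arm or the gripper's body presses on something with over 40 N, if the wrist force passes 120 N, or if a joint passes its speed limit or range.

ROBOT

A 6-joint arm with a two-finger parallel gripper is mounted at the origin on a cart in front of the work surface, level with it; the furniture and walls round the work are solid. World frame = base frame: x ahead of the robot, y to its left, z up, the work surface at z = 0. Lengths are in m, angles in rad, forces in N, time in s.
With the tool pointing down it reaches from about 0.35 to 1 m from the base axis. Payload 7.1 kg.
Tool frame: the origin (TCP) lies on the centre line of the jaws, within the pads' length; the fingertips stand 11 mm ahead of it and the grasp point (between the pads) lies 8 mm behind it (r.finger_overhang is the distance from the TCP to the fingertips, in m); z points along the fingers, y is the line along which they close (so a half turn about z gives the same grasp; the last joint's range is limited). The gripper opens to 85 mm and grips with 20 to 120 N. Pads are 22 mm wide; open, the fingers measure 114 mm over their backs; the gripper's body (76 mm by 85 mm) begins 54 mm behind the grasp point. The pads swing forward as they close: fully open they stand 13 mm farther back than shut.
Start: joints at [1.277, 0.423, 1.63, -0, 1.089, -0.019], TCP at [0.17, 0.602, 0.242] pointing down, gripper open.
Joint ranges: [-3, 3], [-0.9, 2.11], [0.09, 2.58], [-1.31, 4.45], [0.11, 2.69], [-2.54, 2.54]. Speed limits (rad/s): [2.39, 2.39, 3.01, 3.14, 3.14, 3.14].

INTERFACE

Orientations are given as a unit quaternion [x, y, z, w].
In Python, from workcell import r gives the robot as it stands.
- The arm moves only by the shell command python3 inch.py 'ROWS' [OPENING] [FORCE]. ROWS is 1 to 8 rows, parted by a bar, with the numbers parted by commas; each row has 4 numbers: dx, dy, dz in m, then a turn about the tool's z in rad; each row shifts and turns the commanded pose from where the row before left it, along the tool's axes as they then stand; what a row does not reach is not made up. A row lasts 1/12 s, in which the tool goes at most 0.0417 m and 0.125 rad, less where a joint would pass 70% of its speed; a pose out of reach is approached as far as the arm can. OPENING is the finger opening in m, set as the command begins (- or left out keeps the last). The fingers move at their own pace and stop on an object; FORCE is the grip in N (left out, the last holds). Time passes only in rows, so rows that do not move let the fingers close. It prints the time, the measured TCP pose, the force, the opening and the grip force at its end. Input that does not fit is refused with a message, and nothing moves.
- r.sense(): the state, without advancing time (a new reading comes with each control period).
- r.camera(name): name is "side" or "top" or "wrist"; returns a dict with "image" (400x640x3 uint8, blue, green, red), "camera_matrix" (3x3 intrinsics, pixels), "rvec" (rotation vector, rad) and "tvec" (3), from world to camera coordinates, as OpenCV has them. Camera axes: x right, y down, z forward; pixel columns grow to the right and rows downward; lengths in m; the calibration is good to about 2 mm. A picture is of the moment at which its call begins. There is no depth.
- r.job_done(): hands the job in; it is judged then, once.
The state is a dict: "t": time; "joint_positions": joint angles; "qd": joint speeds; "effort": joint torques, N m; "tcp_pos": TCP position; "ee_rot": TCP orientation; "wrist_force": force on the tool from outside, world axes, zero at the start; "wrist_torque": the same for the moment, N m; "gripper_width": finger opening in m; "gripper_force": force on a finger pad.
Only numpy, scipy, OpenCV 4.12 (cv2) and the standard library are available. Lean on these libraries where they do the work, as an engineer would, in place of code of your own. Each camera call takes 0.05 s, during which the arm holds its last target. There are 200 camera calls.

## Working session

There is one attempt and no reset: what is moved stays moved. The work goes in short steps, Python scripts to look and compute and a shell command to move; the robot and the scene stay as the last step left them, time stands still between calls to the robot, and variables do not carry over. Pictures are saved under pics/ and viewed, at most 10 in all, crops included, and the job is handed in when it is done.

```bash
ls; mkdir -p pics
python3 - <<'E'
from workcell import r
import cv2,numpy as np
ims=[]
for n in("side","top","wrist"):
    c=r.camera(n);cv2.imwrite(f"pics/{n}0.png",c["image"]);np.savez(f"{n}0.npz",**c)
    R=cv2.Rodrigues(c["rvec"])[0];print(n,-R.T@np.ravel(c["tvec"]),R[2],c["camera_matrix"][0,0])
s=r.sense();print(s)
E
```

```text
inch.py
pics
workcell.py
side [0.3215773 1.0426261 0.4973708] [ 0.28945402 -0.86156275 -0.41704437] 413.0781435981981
top [0.19296391 0.28002635 0.8950556 ] [ 0.44588312 -0.14251911 -0.88367219] 419.43140030888094
wrist [0.09187861 0.62310276 0.37316121] [ 0.30096881 -0.0867923  -0.94967619] 309.4752015532721
{'t': 0.15, 'joint_positions': array([ 1.27699322e+00,  4.23689520e-01,  1.63054497e+00, -6.74024894e-06,
        1.08860547e+00, -1.90236574e-02]), 'qd': array([ 0.00014114, -0.00018943, -0.00245833,  0.00025091,  0.00049125,
        0.00184697]), 'effort': array([-3.70253356e-04, -5.57767868e+01, -2.82017988e+01,  5.39779387e-05,
        4.72482119e-03, -1.88485068e-06]), 'tcp_pos': array([0.16944914, 0.60113864, 0.24169714]), 'ee_rot': array([ 1.36956332e-01,  9.90576890e-01, -6.16505924e-04, -9.42021600e-05]), 'wrist_force': array([ 0.38156613, -0.59920747,  0.20689344]), 'wrist_torque': array([-0.01322534,  0.00945181,  0.04767636]), 'gripper_force': 0.0, 'gripper_width': 0.08536125797645269}
```

View pics/top0.png

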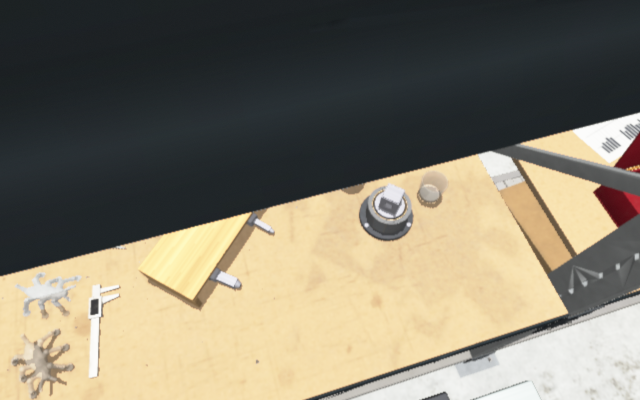

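View pics/side0.png

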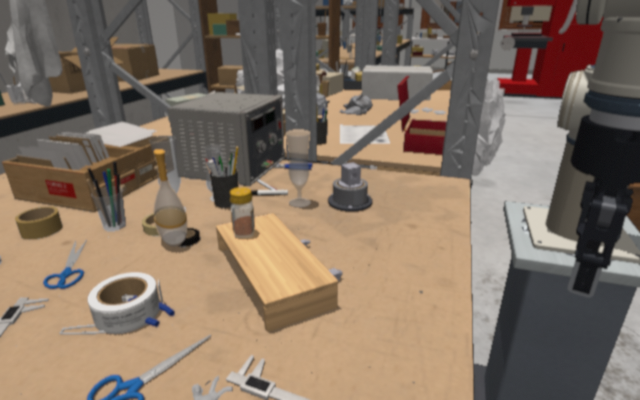

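The top view shows the spindle head at about (391,200), the pin tips at about (270,232) (slimmer) and (236,283) (thicker), and the riser at lower left. The side view shows the jar at the back of the riser, with the spindle and goblet behind it.

```bash
cat > h.py <<'E'
import numpy as np,cv2
def ray(c,uv):
    K=c["camera_matrix"];R=cv2.Rodrigues(c["rvec"])[0];o=-R.T@np.ravel(c["tvec"])
    return o,R.T@np.linalg.inv(K)@np.array([*uv,1.])
def onz(c,uv,z):
    o,d=ray(c,uv);return o+d*(z-o[2])/d[2]
def two(*cu):
    A=np.zeros((3,3));b=np.zeros(3);L=[]
    for c,uv in cu:
        o,d=ray(c,uv);d=d/np.linalg.norm(d);P=np.eye(3)-np.outer(d,d);A+=P;b+=P@o;L.append((o,P))
    p=np.linalg.solve(A,b);return p,max(np.linalg.norm(P@(p-o)) for o,P in L)
def proj(c,p): return cv2.projectPoints(np.array([p],float),c["rvec"],c["tvec"],c["camera_matrix"],None)[0].ravel()
E
python3 - <<'E'
from h import *
t=np.load("top0.npz");s=np.load("side0.npz")
for n,uv,z in(("tipA",(271,232),.013),("tipB",(238,283),.013),("rootA",(254,222),.013),("rootB",(215,273),.013),("riser c1",(252,212),.062),("c2",(193,300),.062),("c3",(140,268),.062),("head",(393,191),.113),("foot",(386,216),0),("cup",(429,195),0)):
    print(n,onz(t,uv,z).round(3))
for n,uv,z in(("jar",(242,233),.062),("goblet",(300,204),0),("spf",(351,201),0),("head",(350,167),.113),("tipA",(309,242),.013),("tipB",(341,273),.013)): print(n,onz(s,uv,z).round(3))
E
```

```text
tipA [0.601 0.262 0.013]
tipB [0.504 0.359 0.013]
rootA [0.637 0.294 0.013]
rootB [0.54  0.403 0.013]
riser c1 [0.638 0.292 0.062]
c2 [0.478 0.448 0.062]
c3 [0.576 0.543 0.062]
head [ 0.575 -0.01   0.113]
foot [ 0.571 -0.011  0.   ]
cup [ 0.595 -0.133  0.   ]
jar [0.721 0.348 0.062]
goblet [0.7   0.047 0.   ]
spf [ 0.567 -0.017  0.   ]
head [0.566 0.009 0.113]
tipA [0.598 0.261 0.013]
tipB [0.495 0.359 0.013]
```

View pics/wrist0.png

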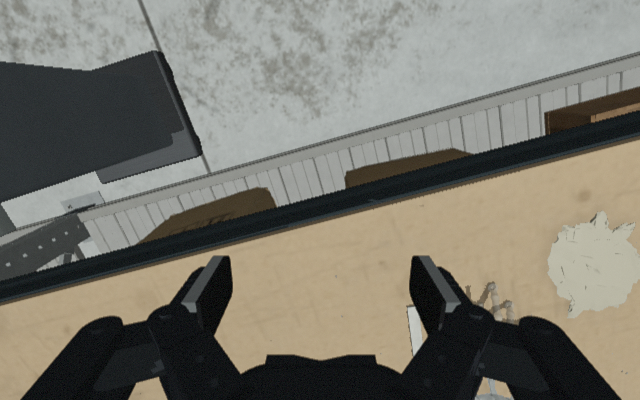

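The wrist view shows only the bench edge and the open fingers. Next I move the wrist camera out in front of the pins.

```bash
python3 inch.py '-0.03,-0.021,-0.006,0 | -0.03,-0.021,-0.006,0 | -0.03,-0.021,-0.006,0 | -0.03,-0.021,-0.006,0 | -0.03,-0.021,-0.006,0 | -0.03,-0.021,-0.006,0 | -0.03,-0.021,-0.006,0 | -0.03,-0.021,-0.006,0' 0.04
python3 inch.py '-0.03,-0.021,-0.006,0 | -0.03,-0.021,-0.006,0 | -0.03,-0.021,-0.006,0 | -0.03,-0.021,-0.006,0 | -0.03,-0.021,-0.006,0 | -0.03,-0.021,-0.006,0'
python3 inch.py '0,0,0,-0.12 | 0,0,0,-0.12 | 0,0,0,-0.12 | 0,0,0,-0.12 | 0,0,0,-0.12 | 0,0,0,-0.12 | 0,0,0,-0.12 | 0,0,0,-0.12'
python3 inch.py '0,0,0,-0.12 | 0,0,0,0 | 0,0,0,0'
python3 - <<'E'
from workcell import r
import cv2,numpy as np
for n in("wrist",):
    c=r.camera(n);cv2.imwrite(f"pics/{n}1.png",c["image"]);np.savez(f"{n}1.npz",**c)
E
```

```text
t: 0.82
tcp_pos: [0.3556, 0.3731, 0.2905]
ee_rot: [0.137, 0.991, -0.0, -0.0]
wrist_force: [1.0, 1.1, 0.6]
gripper_width: 0.0399
gripper_force: 0.0
t: 1.32
tcp_pos: [0.4947, 0.2029, 0.3265]
ee_rot: [0.137, 0.991, -0.0, -0.0]
wrist_force: [0.8, 0.3, 0.6]
gripper_width: 0.0403
gripper_force: 0.0
t: 1.98
tcp_pos: [0.4938, 0.2045, 0.326]
ee_rot: [-0.339, 0.941, -0.0, -0.0]
wrist_force: [-0.0, -0.2, -0.1]
gripper_width: 0.04
gripper_force: 0.0
t: 2.23
tcp_pos: [0.4939, 0.2046, 0.3262]
ee_rot: [-0.39, 0.921, 0.0, -0.0]
wrist_force: [1.1, 0.9, 0.8]
gripper_width: 0.0398
gripper_force: 0.0
```

View pics/wrist1.png

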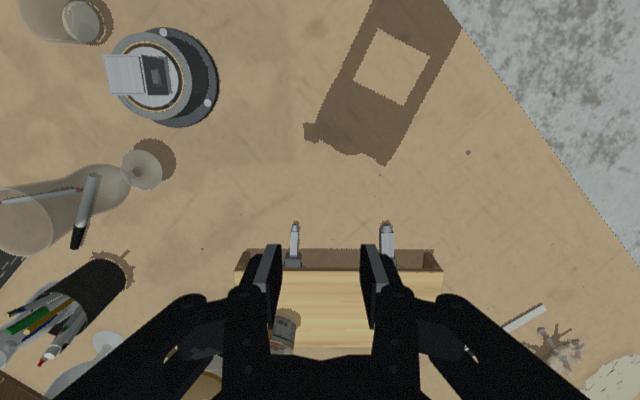

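The wrist view shows the slim pin on the left (tip about (295,222)), the thick pin on the right (387,222), the spindle head at (130,75) with the dark hole side showing, the goblet foot at (143,168) and the votive at (82,20). I'll enlarge these parts.

Run:
```python
import cv2,numpy as np
a=cv2.imread("pics/wrist1.png")
x=cv2.resize(a[20:130,90:225],None,fx=4,fy=4,interpolation=cv2.INTER_CUBIC)
y=cv2.resize(a[210:320,265:325],None,fx=4,fy=4,interpolation=cv2.INTER_CUBIC)
cv2.imwrite("pics/crop1.png",np.hstack([x,y]))
```

```text
(no output)
```

View pics/crop1.png

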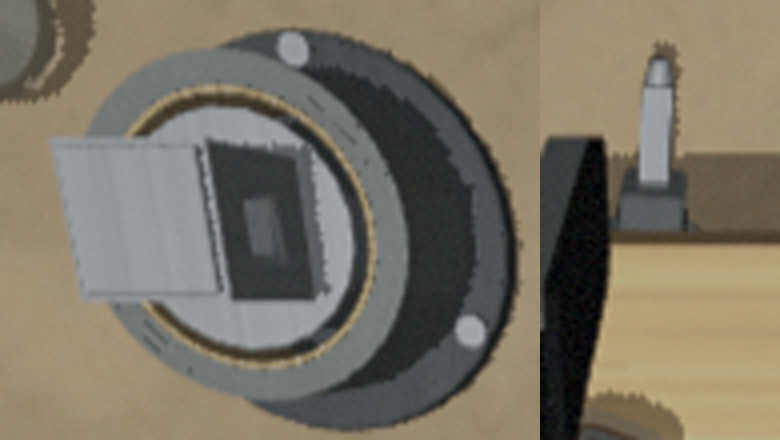

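Run:
```python
from h import *
w=np.load("wrist1.npz");t=np.load("top0.npz")
q=np.array([(50,140),(200,145),(222,293),(80,300)])/4+[90,20]
P=np.array([onz(w,x,.113) for x in q]);print(P.round(4),P.mean(0).round(4),np.linalg.norm(np.roll(P,-1,0)-P,axis=1).round(4))
d=(P[1]+P[2]-P[0]-P[3]);e=P[2]-P[1];print("x dir deg",np.degrees(np.arctan2(-d[1],-d[0])),"from e",np.degrees(np.arctan2(e[1],e[0])),"e2",np.degrees(np.arctan2(*(P[3]-P[0])[[1,0]])))
print("holemouth",onz(w,np.array([267,228])/4+[90,20],.087))
sh=[onz(w,(294.1,231.5),.019),onz(w,(293.6,253),.019)];v=sh[0]-sh[1]
print("pin",sh,np.degrees(np.arctan2(v[1],v[0])),"tip",onz(w,(294.6,224),.013))
f=[onz(w,x,.062) for x in((235,269),(441,272))];print("riser front",f,np.degrees(np.arctan2(*(f[0]-f[1])[[1,0]])))
print("goblet",onz(w,(143,168),0),"votive",onz(w,(82,22),0))
for nm,uw,ut in(("slimtip",(294.6,224),(271,232)),("headtop",q.mean(0),(393,190))): print(nm,two((w,uw),(t,ut)))
```

```text
[[ 0.5705 -0.0356  0.113 ]
 [ 0.544  -0.0083  0.113 ]
 [ 0.5694  0.0169  0.113 ]
 [ 0.5979 -0.0082  0.113 ]] [ 0.5705 -0.0088  0.113 ] [0.038  0.0358 0.0379 0.0387]
x dir deg -43.64403508073863 from e 44.76654374157757 e2 45.04073426362788
holemouth [0.55614879 0.00562176 0.087     ]
pin [array([0.60709564, 0.26268881, 0.019     ]), array([0.63433566, 0.28823902, 0.019     ])] -136.8334084864661 tip [0.59972011 0.25587912 0.013     ]
riser front [array([0.69513144, 0.23319345, 0.062     ]), array([0.48243173, 0.44618698, 0.062     ])] -45.03954548710825
goblet [0.70342884 0.03549059 0.        ] votive [ 0.59948841 -0.13648466  0.        ]
slimtip (array([ 0.60845505,  0.26131708, -0.00622929]), np.float64(0.0017254494997450453))
headtop (array([0.55999072, 0.00279934, 0.14426652]), np.float64(0.0025138577045761006))
```

```bash
python3 inch.py '-0.0177,-0.005,0.025,0 | -0.0177,-0.005,0.025,0 | -0.0177,-0.005,0.025,0 | -0.0177,-0.005,0.025,0 | -0.0177,-0.005,0.025,0 | -0.0177,-0.005,0.025,0 | -0.0177,-0.005,0.025,0 | -0.0177,-0.005,0.025,0' 0.04
python3 inch.py '0,0,0,0 | 0,0,0,0'
python3 - <<'E'
from workcell import r
from h import *
c=r.camera("wrist");cv2.imwrite("pics/wrist2.png",c["image"]);np.savez("wrist2.npz",**c)
for p in([.600,.257,.013],[.6215,.278,.019]): print(proj(c,p))
E
```

```text
t: 2.95
tcp_pos: [0.6216, 0.2794, 0.1248]
ee_rot: [-0.39, 0.921, 0.0, -0.0]
wrist_force: [-0.2, 0.5, -0.0]
gripper_width: 0.04
gripper_force: 0.0
t: 3.12
tcp_pos: [0.6201, 0.2787, 0.1242]
ee_rot: [-0.391, 0.92, -0.0, -0.002]
wrist_force: [0.5, -1.2, 0.2]
gripper_width: 0.0399
gripper_force: 0.0
[319.46973083 162.69081795]
[318.40607927 200.79720583]
```

View pics/wrist2.png

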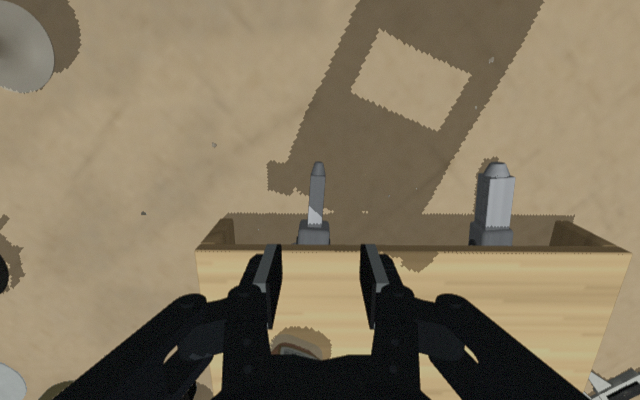

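The wrist view shows the slim tip at (318,162), where the projection predicts it, and the thick pin at right (495,165). I'll descend, grip and pull out.

```bash
python3 -c "
from h import *
a,b=np.load('wrist1.npz'),np.load('wrist2.npz');print(two((a,(294.6,224)),(b,(318,163))),two((a,(293.6,255)),(b,(314.5,225))))"
python3 inch.py '0,0,0.027,0 | 0,0,0.027,0 | 0,0,0.027,0 | 0,0,0.027,0 | 0,0,0,0 | 0,0,0,0' 0.04
python3 inch.py '0,0,0,0 | 0,0,0,0 | 0,0,0,0 | 0,0,0,0 | 0,0,0,0' 0 50
python3 inch.py '0.005,0,0,0 | 0.015,0,0,0 | 0.018,0,0,0 | 0.018,0,0,0 | 0.018,0,0,0 | 0.018,0,0,0 | 0.018,0,0,0 | 0.015,0,0,0'
python3 inch.py '0.012,0,0,0 | 0.005,0,0,0 | 0,0,0,0 | 0,0,0,0'
```

```text
(array([0.60187375, 0.25726659, 0.00714343]), np.float64(5.365898037698209e-05)) (array([0.64233114, 0.2945885 , 0.00701623]), np.float64(7.287338703581302e-05))
t: 3.67
tcp_pos: [0.6204, 0.2786, 0.0191]
ee_rot: [-0.391, 0.92, -0.0, -0.001]
wrist_force: [0.8, 0.1, -0.2]
gripper_width: 0.0403
gripper_force: 0.0
t: 4.08
tcp_pos: [0.6231, 0.2797, 0.0215]
ee_rot: [-0.392, 0.92, -0.0, 0.003]
wrist_force: [-0.3, -0.1, 7.1]
gripper_width: 0.0099
gripper_force: 53.1
t: 4.75
tcp_pos: [0.5374, 0.1898, 0.0213]
ee_rot: [-0.392, 0.92, -0.0, 0.005]
wrist_force: [4.2, 3.4, 8.8]
gripper_width: 0.0098
gripper_force: 53.2
t: 5.08
tcp_pos: [0.525, 0.1769, 0.0212]
ee_rot: [-0.392, 0.92, -0.0, 0.003]
wrist_force: [0.2, -2.3, 14.8]
gripper_width: 0.0099
gripper_force: 54.0
```

Run:
```python
from workcell import r
from h import *
c=r.camera("wrist");np.savez("wrist3.npz",**c);t=r.camera("top");np.savez("top3.npz",**t)
s=r.sense();print(s["tcp_pos"],s["gripper_width"])
a=c["image"][100:400,140:520]; b=cv2.resize(t["image"][180:330,200:410],None,fx=2,fy=2)
cv2.imwrite("pics/c3.png",np.hstack([a,b]))
```

```text
[0.52504304 0.17688023 0.02122394] 0.010251080620708489
```

View pics/c3.png

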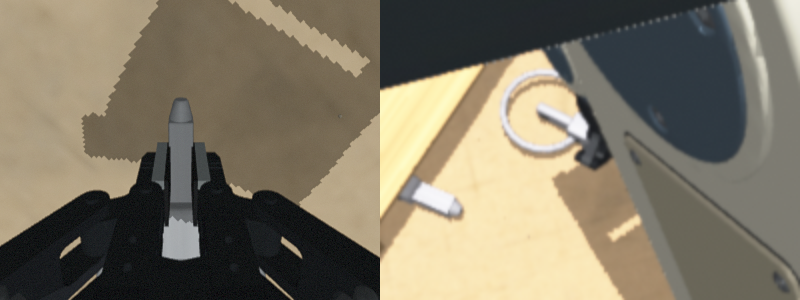

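The pin is pulled out with its ring clear of the riser, and the thick pin is still in place. I'll release, lift, and turn half round for the handle grasp.

```bash
python3 inch.py '0,0,-0.001,0 | 0,0,0,0 | 0,0,0,0 | 0,0,-0.03,0 | 0,0,-0.04,0 | 0,0,-0.04,0.12 | 0,0,-0.04,0.12 | 0,0,-0.03,0.12' 0.035
for i in 1; do python3 inch.py '0,0,0,0.12 | 0,0,0,0.12 | 0,0,0,0.12 | 0,0,0,0.12 | 0,0,0,0.12 | 0,0,0,0.12 | 0,0,0,0.12 | 0,0,0,0.12'; done
python3 inch.py '0,0,0,0.12 | 0,0,0,0.12 | 0,0,0,0.12 | 0,0,0,0.12 | 0,0,0,0.12 | 0,0,0,0.12 | 0,0,0,0.12 | 0,0,0,0.12'
python3 inch.py '0,0,0,0.12 | 0,0,0,0.12 | 0,0,0,0.12 | 0,0,0,0.12 | 0,0,0,0.12 | 0,0,0,0.12 | 0,0,0,0.06 | 0,0,0,0'
python3 - <<'E'
from workcell import r
from h import *
s=r.sense();print(s["tcp_pos"],s["ee_rot"],s["joint_positions"].round(3))
c=r.camera("wrist");np.savez("wrist4.npz",**c);cv2.imwrite("pics/w4.png",c["image"])
w=np.load("wrist3.npz");print("tip",onz(w,(320,200),.013))
E
```

```text
t: 5.85
tcp_pos: [0.5229, 0.1768, 0.2024]
ee_rot: [-0.218, 0.976, 0.0, 0.001]
wrist_force: [0.7, 0.3, -0.6]
gripper_width: 0.0351
gripper_force: 0.0
t: 6.52
tcp_pos: [0.5221, 0.1765, 0.1991]
ee_rot: [0.257, 0.966, -0.0, -0.0]
wrist_force: [0.3, 0.6, -0.0]
gripper_width: 0.0353
gripper_force: 0.0
t: 7.18
tcp_pos: [0.5222, 0.1765, 0.1991]
ee_rot: [0.675, 0.738, -0.0, -0.0]
wrist_force: [-0.1, -0.4, 0.8]
gripper_width: 0.035
gripper_force: 0.0
t: 7.85
tcp_pos: [0.5222, 0.1765, 0.1991]
ee_rot: [0.904, 0.428, -0.0, -0.0]
wrist_force: [-0.8, 0.8, 0.3]
gripper_width: 0.035
gripper_force: 0.0
[0.52220604 0.17654348 0.19914496] [ 9.03727747e-01  4.28107522e-01 -3.26205208e-04 -5.11543843e-05] [0.304 0.372 1.827 0.    0.943 0.99 ]
tip [0.50238363 0.15305196 0.013     ]
```

View pics/w4.png

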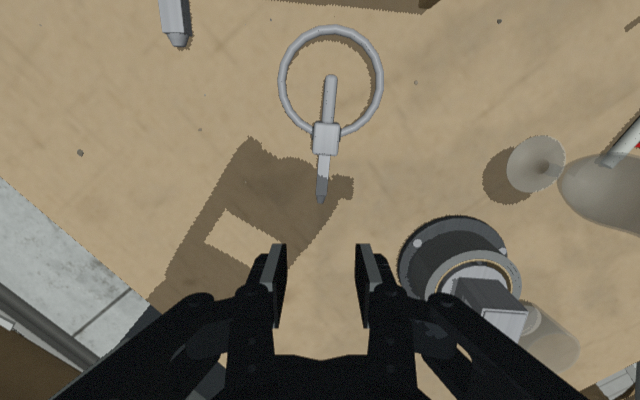

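The wrist view shows the pin with its tip at (320,203), boss at (326,138), handle end at (330,78), and the ring thrown back round the handle. The spindle head is at lower right, about (495,305). I'll measure the pin and segment the head numerically.

Run:
```python
from h import *
c=np.load("wrist4.npz");im=c["image"]
pts=[]
for n,uv,z in(("hend",(330.5,78),.025),("boss",(326,138),.026),("tip",(320,202),.013),("sh",(323.5,160),.019)):
    p=onz(c,uv,z);pts.append(p);print(n,p.round(4))
P=np.array(pts);v=P[2]-P[0];print(np.degrees(np.arctan2(v[1],v[0])),np.linalg.norm(v))
hsv=cv2.cvtColor(im,cv2.COLOR_BGR2HSV)
roi=hsv[265:345,440:540]
print(im[300:301:1,440:540:4].mean(2).astype(int))
for r0 in(280,290,310,320,330): print(r0,im[r0,440:540:4].mean(1).astype(int))
# pin mask
m=((hsv[...,1]<40)&(hsv[...,2]>90)).astype(np.uint8)
for r0 in range(75,205,8):
    x=np.flatnonzero(m[r0,290:360])+290; print(r0,x.min() if len(x) else None,x.max() if len(x) else None,len(x))
```

```text
hend [0.5892 0.2441 0.025 ]
boss [0.5515 0.2041 0.026 ]
tip [0.5021 0.1532 0.013 ]
sh [0.535  0.1877 0.019 ]
-133.78050581906712 0.12639835109956707
[[ 22  17  13   9  17  28  77  60  58  63  68  68  65  66  69  67  67  71
   70  65  87  97 138 141 140]]
280 [144  61 156 111  97  58  70  69  63  68  67  68  70  78  87 162 152  60
 123 118 122 139 138 141 142]
290 [ 52 161 159  99  59  60  59  58  70  69  64  69  68  68  67  69  67  66
 129 122 123 137 138 139 139]
310 [ 11  11  16  17  18  17  16  20  23  58  60 156 141 151 149 151 148 142
 131  95  78  76 108 111 126]
320 [ 21  27  18  23  14  17  22  19  14  15  13  17 156 158 161 161 160 158
 157 157 158 156 119 125 135]
330 [ 40  31  22  21  26  14  15  19  18  10  10  17  13   6  15 125 161 157
 158 159 164 133 125 141 104]
75 327 334 8
83 325 336 12
91 325 336 12
99 324 335 12
107 290 334 14
115 290 333 20
123 295 359 38
131 306 355 47
139 313 338 26
147 313 337 25
155 318 336 19
163 318 329 12
171 317 328 12
179 317 327 11
187 316 326 11
195 317 325 7
203 318 321 3
```

```bash
python3 inch.py '0.02,0,0.01,0.077 | 0.02,0.002,0.025,0 | 0.02,0,0.03,0 | 0.02,0,0.03,0 | 0,0,0.03,0 | 0,0,0.03,0 | 0,0,0.02,0 | 0,0,0,0' 0.035
python3 inch.py '0,0,0,0 | 0,0,0,0'
python3 inch.py '0,0,0,0 | 0,0,0,0 | 0,0,0,0 | 0,0,0,0 | 0,0,0,0' 0 100
python3 inch.py '0,0,-0.01,0 | 0,0,-0.03,0 | 0,0,-0.03,0 | 0,0,-0.03,0 | 0,0,-0.01,0 | 0,0,0,0'
```

```text
t: 8.57
tcp_pos: [0.5748, 0.233, 0.0197]
ee_rot: [0.919, 0.395, -0.004, -0.0]
wrist_force: [-1.0, -0.3, -0.1]
gripper_width: 0.0349
gripper_force: 0.0
t: 8.73
tcp_pos: [0.5788, 0.2344, 0.0255]
ee_rot: [0.919, 0.394, 0.001, 0.0]
wrist_force: [-0.4, 1.0, 0.8]
gripper_width: 0.0351
gripper_force: 0.0
t: 9.15
tcp_pos: [0.5794, 0.2346, 0.0262]
ee_rot: [0.919, 0.394, 0.002, 0.0]
wrist_force: [1.5, -0.7, 6.5]
gripper_width: 0.0083
gripper_force: 100.4
t: 9.65
tcp_pos: [0.5798, 0.2348, 0.1377]
ee_rot: [0.919, 0.394, 0.003, 0.0]
wrist_force: [0.4, 0.3, -4.1]
gripper_width: 0.0088
gripper_force: 99.2
```

```bash
python3 inch.py '-0.02,0,-0.005,0 | -0.03,0,-0.005,0 | -0.03,0,-0.005,0 | -0.03,0,-0.005,0 | -0.03,0,-0.005,0 | -0.02,0,0,0 | 0,0,0,0 | 0,0,0,0'
python3 - <<'E'
from workcell import r
from h import *
c=r.camera("wrist");np.savez("wrist5.npz",**c)
u=proj(c,[.5703,-.009,.1]).astype(int);print(u,[proj(c,p).round(1) for p in([.556,.0055,.087],[.5705,-.0356,.113],[.544,-.0083,.113],[.5694,.0169,.113],[.5979,-.0082,.113])])
x0=min(max(u[0]-70,0),500);y0=max(u[1]-60,0);print(x0,y0)
cv2.imwrite("pics/c5.png",cv2.resize(c["image"][y0:y0+120,x0:x0+140],None,fx=5,fy=5,interpolation=cv2.INTER_CUBIC))
E
```

```text
t: 10.32
tcp_pos: [0.4661, 0.1175, 0.1581]
ee_rot: [0.919, 0.393, -0.001, -0.0]
wrist_force: [0.2, -0.4, -3.1]
gripper_width: 0.0089
gripper_force: 99.1
[559 248] [array([518.1, 239. ]), array([594.6, 283.5]), array([537.6, 281.6]), array([551.8, 232.2]), array([613.4, 230. ])]
489 188
```

View pics/c5.png

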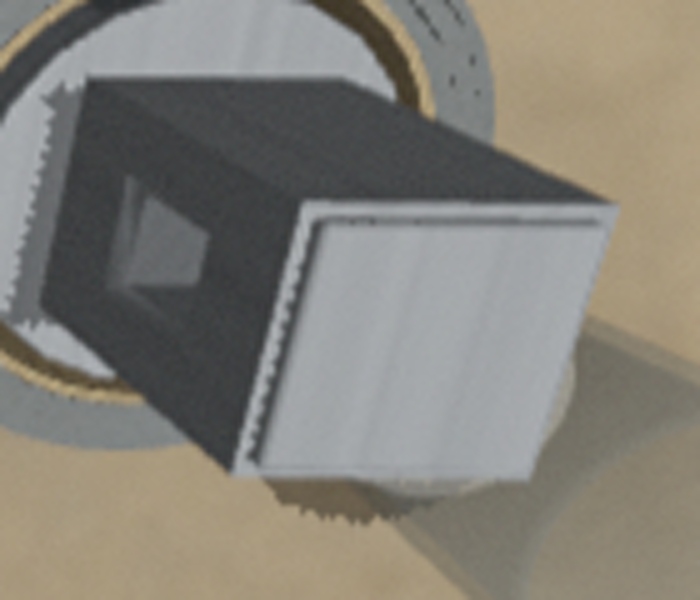

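The crop shows the head's top corners at crop (303,200), (620,203), (530,480) and (232,477), with the hole mouth centred at about (157,250), close to the prediction.

Run:
```python
from h import *
a,b=np.load("wrist1.npz"),np.load("wrist5.npz")
# order: far-right(x0), left-near ...
qa=np.array([(50,140),(200,145),(222,293),(80,300)])/4+[90,20]
qb=np.array([(530,480),(232,477),(303,200),(620,203)])/5+[489,188]
P=[]
for x,y in zip(qa,qb):
    p,e=two((a,x),(b,y));P.append(p);print(p.round(4),round(e,4))
print("mean",np.mean(P,0).round(4))
Q=np.array([onz(b,y,.113) for y in qb]);print("z=.113",Q.round(4),Q.mean(0).round(4))
print("edge angles",[np.degrees(np.arctan2(*(Q[i]-Q[j])[[1,0]])).round(1) for i,j in((2,1),(3,0),(0,1),(3,2))])
print("hole",two((a,np.array([267,228])/4+[90,20]),(b,np.array([157,250])/5+[489,188])),onz(b,np.array([157,250])/5+[489,188],.087))
f=np.array([(88,78),(42,300)])/5+[489,188];B=[onz(b,y,.063) for y in f];print("face bottom",B)
```

```text
[ 0.5703 -0.0352  0.1137] 0.0
[ 0.5427 -0.0071  0.1148] 0.0008
[0.5718 0.0145 0.1064] 0.0001
[ 0.5989 -0.009   0.1111] 0.0001
mean [ 0.5709 -0.0092  0.1115]
z=.113 [[ 0.5705 -0.0361  0.113 ]
 [ 0.5422 -0.0085  0.113 ]
 [ 0.5699  0.0204  0.113 ]
 [ 0.5981 -0.0071  0.113 ]] [ 0.5702 -0.0078  0.113 ]
edge angles [np.float64(46.2), np.float64(46.3), np.float64(-44.3), np.float64(-44.2)]
hole (array([0.55702936, 0.00515348, 0.0865884 ]), np.float64(0.0007454223595400193)) [0.55766485 0.00505626 0.087     ]
face bottom [array([0.57017283, 0.01764501, 0.063     ]), array([ 0.54347052, -0.01000778,  0.063     ])]
```

```bash
python3 inch.py '0,0,0.007,-0.12 | 0,0,0.007,-0.12 | 0,0,0.007,-0.12 | 0,0,0.007,-0.12 | 0,0,0.007,-0.12 | 0,0,0.007,-0.12 | 0,0,0.007,-0.12 | 0,0,0.007,-0.12'
python3 inch.py '0,0,0,-0.12 | 0,0,0,-0.12 | 0,0,0,-0.12 | 0,0,0,-0.12 | 0,0,0,-0.114 | 0,0,0,0 | 0,0,0,0 | 0,0,0,0'
cat > st.py <<'E'
from workcell import r
from h import *
s=r.sense();p=s["tcp_pos"];R=cv2.Rodrigues(np.zeros(3))[0]
from scipy.spatial.transform import Rotation as Ro
R=Ro.from_quat(s["ee_rot"]).as_matrix()
u=np.array([.712,-.702,0]);n=np.array([.702,.712,0]);c=np.array([.5704,-.008,0])
print("t",round(s["t"],2),"p",p.round(4),"yaw",np.degrees(np.arctan2(R[1,0],R[0,0])).round(2),"tilt",R[2,:2].round(4),"F",s["wrist_force"].round(1),"T",s["wrist_torque"].round(2))
print("tip to mouth gap (shoulder gap=-54mm)",((c-p)@u-.02-.1125).round(4),"lateral err",((p-c)@n).round(4),"z err",round(p[2]-.1002,4), "F u,n,z",(s["wrist_force"]@u).round(1),(s["wrist_force"]@n).round(1))
E
python3 st.py
```

```text
t: 11.03
tcp_pos: [0.4683, 0.1191, 0.1022]
ee_rot: [0.631, 0.776, -0.0, -0.0]
wrist_force: [-0.1, -0.7, -4.0]
gripper_width: 0.0087
gripper_force: 99.1
t: 11.7
tcp_pos: [0.4679, 0.1186, 0.1029]
ee_rot: [0.38, 0.925, -0.0, -0.0]
wrist_force: [-0.5, -0.5, -3.2]
gripper_width: 0.0086
gripper_force: 99.1
t 11.7 p [0.4679 0.1186 0.1029] yaw 135.27 tilt [ 0.0003 -0.0004] F [-0.5 -0.5 -3.2] T [ 0.07  0.07 -0.07]
tip to mouth gap (shoulder gap=-54mm) 0.0294 lateral err 0.0182 z err 0.0027 F u,n,z 0.0 -0.7
```

```bash
python3 inch.py '0,-0.009,0.0027,0 | 0,-0.0092,0,0 | -0.01,0,0,0 | -0.01,0,0,0 | 0,0,0,0 | 0,0,0,0 | 0,0,0,0'
python3 st.py
python3 - <<'E'
from workcell import r
from h import *
t=r.camera("top");s=r.camera("side");np.savez("top6.npz",**t);np.savez("side6.npz",**s)
a=t["image"][150:250,300:430];b=s["image"][130:230,270:400]
cv2.imwrite("pics/c6.png",cv2.resize(np.hstack([a,b]),(780,300),interpolation=cv2.INTER_CUBIC))
u=np.array([.712,-.702,0]);m=np.array([.5562,.006,.087])
for g in(.0,.009,.06): print(g,proj(t,m-u*g).round(1),proj(s,m-u*g).round(1))
E
```

```text
t: 12.28
tcp_pos: [0.4695, 0.0911, 0.1007]
ee_rot: [0.38, 0.925, 0.0, 0.0]
wrist_force: [0.2, 0.2, -3.5]
gripper_width: 0.0082
gripper_force: 99.2
t 12.28 p [0.4695 0.0911 0.1007] yaw 135.38 tilt [-0.0001  0.0002] F [ 0.2  0.2 -3.5] T [0.08 0.04 0.01]
tip to mouth gap (shoulder gap=-54mm) 0.0089 lateral err -0.0003 z err 0.0005 F u,n,z 0.0 0.2
0.0 [387.3 205.9] [353.6 176. ]
0.009 [385.6 209.1] [355.4 177.1]
0.06 [375.9 227.9] [365.8 183.3]
```

```bash
python3 inch.py '-0.006,0,0.0005,0 | -0.006,0,0,0 | -0.004,0,0,0 | 0,0,0,0 | 0,0,0,0' | grep -A1 force; python3 st.py
python3 inch.py '-0.003,0,0,0 | -0.003,0,0,0 | 0,0,0,0 | 0,0,0,0' | grep force:; python3 st.py
```

```text
wrist_force: [-0.3, -0.4, -3.6]
gripper_width: 0.0084
gripper_force: 99.2
t 12.8 p [0.4808 0.0798 0.1001] yaw 135.4 tilt [-0.      0.0001] F [-0.3 -0.4 -3.6] T [0.05 0.09 0.01]
tip to mouth gap (shoulder gap=-54mm) -0.0071 lateral err -0.0003 z err -0.0001 F u,n,z 0.1 -0.5
wrist_force: [0.4, 0.5, -3.1]
gripper_force: 99.2
t 13.13 p [0.485  0.0758 0.1001] yaw 135.42 tilt [-0.0001  0.0001] F [ 0.4  0.5 -3.1] T [0.08 0.13 0.05]
tip to mouth gap (shoulder gap=-54mm) -0.0129 lateral err -0.0003 z err -0.0001 F u,n,z -0.0 0.6
```

```bash
python3 inch.py '-0.006,0,0,0 | -0.006,0,0,0 | -0.006,0,0,0 | -0.006,0,0,0 | -0.006,0,0,0 | 0,0,0,0 | 0,0,0,0' | grep force:; python3 st.py
python3 inch.py '-0.003,0,0,0 | -0.003,0,0,0 | 0,0,0,0 | 0,0,0,0' | grep force:; python3 st.py
python3 inch.py '-0.003,0,0,0 | -0.002,0,0,0 | 0,0,0,0 | 0,0,0,0' | grep force:; python3 st.py
```

```text
wrist_force: [0.2, 0.3, -2.2]
gripper_force: 99.2
t 13.72 p [0.5065 0.0544 0.1001] yaw 135.39 tilt [0. 0.] F [ 0.2  0.3 -2.2] T [0.09 0.11 0.04]
tip to mouth gap (shoulder gap=-54mm) -0.0432 lateral err -0.0004 z err -0.0001 F u,n,z -0.1 0.3
wrist_force: [-0.0, 0.1, -3.8]
gripper_force: 99.2
t 14.05 p [0.5106 0.0506 0.1001] yaw 135.43 tilt [-0.  0.] F [-0.   0.1 -3.8] T [0.05 0.1  0.04]
tip to mouth gap (shoulder gap=-54mm) -0.0488 lateral err -0.0003 z err -0.0001 F u,n,z -0.1 0.0
wrist_force: [-0.3, 0.0, -3.7]
gripper_force: 99.2
t 14.38 p [0.5142 0.047  0.1001] yaw 135.43 tilt [-0.      0.0001] F [-0.3  0.  -3.7] T [0.03 0.08 0.04]
tip to mouth gap (shoulder gap=-54mm) -0.0539 lateral err -0.0003 z err -0.0001 F u,n,z -0.2 -0.2
```

```bash
python3 inch.py '-0.002,0,0,0 | -0.002,0,0,0 | 0,0,0,0 | 0,0,0,0' | grep force:; python3 st.py
python3 inch.py '-0.002,0,0,0 | -0.001,0,0,0 | 0,0,0,0 | 0,0,0,0' | grep force:; python3 st.py
```

```text
wrist_force: [-5.4, 8.7, -1.5]
gripper_force: 99.6
t 14.72 p [0.5151 0.0453 0.0998] yaw 135.41 tilt [ 0.0038 -0.0018] F [-5.4  8.7 -1.5] T [1.54 0.94 0.1 ]
tip to mouth gap (shoulder gap=-54mm) -0.0557 lateral err -0.0009 z err -0.0004 F u,n,z -9.9 2.4
wrist_force: [-13.2, 21.1, 4.9]
gripper_force: 100.3
t 15.05 p [0.5149 0.045  0.0995] yaw 135.38 tilt [ 0.0087 -0.0033] F [-13.2  21.1   4.9] T [3.53 1.99 0.17]
tip to mouth gap (shoulder gap=-54mm) -0.0558 lateral err -0.0012 z err -0.0007 F u,n,z -24.1 5.8
```

The shoulder has bottomed on the steel, with about 24 N axial force at the expected depth. I'll relax, release, lift straight up, and turn to pinch the ring's end.

```bash
python3 inch.py '0.0025,0,0,0 | 0,0,0,0 | 0,0,0,0' | grep force:; python3 st.py
python3 inch.py '0,0,0,0 | 0,0,0,0 | 0,0,0,0 | 0,0,0,0' 0.033 20 | egrep 'force|width'; python3 st.py
python3 inch.py '0,0,-0.015,0 | 0,0,-0.025,0 | 0,0,-0.035,0 | 0,0,-0.04,0 | 0,0,0,0'|grep force:; python3 st.py
```

```text
wrist_force: [-6.3, 8.5, -1.4]
gripper_force: 99.3
t 15.3 p [0.515  0.0452 0.0996] yaw 135.44 tilt [ 0.0044 -0.0022] F [-6.3  8.5 -1.4] T [1.6  1.   0.13]
tip to mouth gap (shoulder gap=-54mm) -0.0557 lateral err -0.001 z err -0.0006 F u,n,z -10.4 1.7
wrist_force: [-0.5, -0.4, -0.2]
gripper_width: 0.0333
gripper_force: 0.0
t 15.63 p [0.518  0.0438 0.1005] yaw 135.43 tilt [-0.0011  0.0009] F [-0.5 -0.4 -0.2] T [0.03 0.07 0.04]
tip to mouth gap (shoulder gap=-54mm) -0.0588 lateral err 0.0001 z err 0.0003 F u,n,z -0.1 -0.7
wrist_force: [2.1, -0.3, 0.7]
gripper_force: 0.0
t 16.05 p [0.5217 0.044  0.2222] yaw 135.42 tilt [-0.0083  0.009 ] F [ 2.1 -0.3  0.7] T [-0.02 -0.07 -0.03]
tip to mouth gap (shoulder gap=-54mm) -0.0614 lateral err 0.0028 z err 0.122 F u,n,z 1.7 1.2
```

```bash
python3 inch.py '0.005,0,0,0.12 | 0,0,0,0.12 | 0,0,0,0.12 | 0,0,0,0.12 | 0,0,0,0.12 | 0,0,0,0.12 | 0,0,0,0.12 | 0,0,0,0.12'|grep force:
python3 inch.py '0,0,0,0.12 | 0,0,0,0.12 | 0,0,0,0.12 | 0,0,0,0.12 | 0,0,0,0.12 | 0,0,0,0.01 | 0,0,0,0 | 0,0,0,0'|grep force:; python3 st.py
python3 - <<'E'
from workcell import r
from h import *
c=r.camera("wrist");np.savez("wrist7.npz",**c);cv2.imwrite("pics/w7.png",c["image"])
u=np.array([.712,-.702,0]);H=np.array([.542,.020,.087])
for th in(3.1,3.0,2.9): print(th,proj(c,H+.094*(u*np.cos(th)+np.array([0,0,np.sin(th)]))).round(1))
print("hinge",proj(c,H),"sh",proj(c,H+.02*u))
E
```

```text
wrist_force: [0.1, 0.5, 0.1]
gripper_force: 0.0
wrist_force: [0.0, 0.5, 0.2]
gripper_force: 0.0
t 17.38 p [0.5139 0.0473 0.2152] yaw 45.66 tilt [0.0003 0.0003] F [0.  0.5 0.2] T [-0.01  0.02 -0.02]
tip to mouth gap (shoulder gap=-54mm) -0.0534 lateral err -0.0003 z err 0.115 F u,n,z -0.3 0.4
3.1 [257.4 191.6]
3.0 [256.3 195. ]
2.9 [256.2 198.5]
hinge [365.21790257 190.72508826] sh [387.97719374 190.8127867 ]
```

View pics/w7.png

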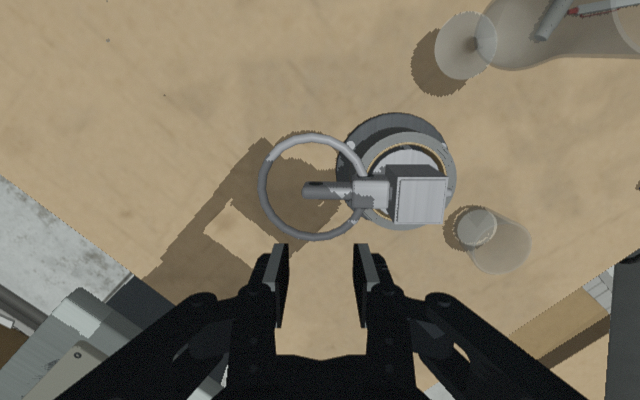

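The last picture shows the pin home, the boss against the head, and the ring still thrown back with its end at about (263,188) and its centre near (314,186). I'll locate both in the pin's vertical plane.

```bash
cat > pl.py <<'E'
from h import *
u=np.array([.712,-.702,0]);n=np.array([.702,.712,0]);H=np.array([.542,.020,.087])
def onplane(c,uv):
    o,d=ray(c,uv);p=o+d*(((H-o)@n)/(d@n));return round((p-H)@u*1e3,1),round((p-H)[2]*1e3,1)
E
python3 - <<'E'
from pl import *
c=np.load("wrist7.npz");im=c["image"]
g=im.astype(int);v=g.mean(2);s=g.max(2)-g.min(2)
m=(s<22)&(v>70)
for r0 in (150,160,170,180,184,188,192,196,205,215,225): 
    x=np.flatnonzero(m[r0,250:300])+250;print(r0,x[:1],x[-1:],len(x))
for c0 in(300,305,310,315,320,325): 
    y=np.flatnonzero(m[120:150,c0])+120;z=np.flatnonzero(m[225:250,c0])+225;print(c0,y[[0,-1]] if len(y) else 0,z[[0,-1]] if len(z) else 0)
for q in((262.5,186),(262.5,188),(262.5,190),(313,186)): print(q,onplane(c,q))
E
```

```text
150 [271] [284] 14
160 [263] [274] 12
170 [259] [268] 10
180 [257] [265] 9
184 [257] [266] 10
188 [257] [264] 8
192 [257] [265] 9
196 [258] [267] 10
205 [261] [269] 9
215 [266] [277] 11
225 [275] [289] 15
300 [134 143] [231 239]
305 [133 142] [231 240]
310 [132 141] [232 240]
315 [133 142] [233 240]
320 [134 143] [233 240]
325 [135 143] [232 239]
(262.5, 186) (np.float64(-92.6), np.float64(-13.5))
(262.5, 188) (np.float64(-91.4), np.float64(-7.1))
(262.5, 190) (np.float64(-90.3), np.float64(-1.0))
(313, 186) (np.float64(-46.2), np.float64(-14.2))
```

Run:
```python
from pl import *
c=np.load("wrist7.npz")
for z in(-.015,-.008,0,.008,.015):
    C=H-.0465*u+[0,0,z];a=proj(c,C+.047*n);b=proj(c,C-.047*n);e=proj(c,H-.0935*u+[0,0,1.5*z]);print(z,a.round(1),b.round(1),(b-a)[1].round(1),e.round(1))
```

```text
-0.015 [312.5 134.2] [312.9 232.2] 98.0 [263.2 183.3]
-0.008 [312.3 135.2] [312.7 235.3] 100.1 [261.2 186.5]
0 [312.  136.4] [312.5 239.1] 102.6 [258.7 190.3]
0.008 [311.8 137.7] [312.3 243. ] 105.3 [256.  194.5]
0.015 [311.6 138.9] [312.1 246.6] 107.7 [253.5 198.5]
```

```bash
python3 inch.py '0,-0.025,0,0 | 0,-0.029,0.01,0 | 0,0,0.03,0 | 0,0,0.03,0 | 0,0,0.03,0 | 0,0,0.03,0 | 0,0,0,0 | 0,0,0,0' 0.024|grep force:; python3 st.py
python3 inch.py '0,0,0,0 | 0,0,0,0 | 0,0,0,0 | 0,0,0,0' 0 20 | egrep 'force|width'; python3 st.py
```

```text
wrist_force: [0.3, 0.2, 0.3]
gripper_force: 0.0
t 18.1 p [0.4742 0.0851 0.0843] yaw 45.55 tilt [-0.003  -0.0022] F [0.3 0.2 0.3] T [-0.01  0.01 -0.01]
tip to mouth gap (shoulder gap=-54mm) 0.0014 lateral err -0.0012 z err -0.0159 F u,n,z 0.1 0.3
wrist_force: [-0.4, -0.6, -0.3]
gripper_width: 0.0069
gripper_force: 19.1
t 18.43 p [0.476  0.0854 0.0865] yaw 45.48 tilt [0.002  0.0015] F [-0.4 -0.6 -0.3] T [-0.11  0.01 -0.11]
tip to mouth gap (shoulder gap=-54mm) 0.0002 lateral err 0.0002 z err -0.0137 F u,n,z 0.1 -0.7
```

```bash
python3 inch.py '0,0,-0.008,0 | 0,0,-0.008,0 | 0.0,0.0006,-0.007,0 | 0,0.001,-0.007,0 | 0,0,0,0 | 0,0,0,0'|grep force:; python3 st.py
python3 inch.py '0,0.0017,-0.0068,0 | 0,0.002,-0.0068,0 | 0,0.0025,-0.0065,0 | 0,0.0032,-0.0064,0 | 0,0,0,0 | 0,0,0,0'|grep force:; python3 st.py
```

```text
wrist_force: [-0.5, 1.5, 0.5]
gripper_force: 18.7
t 18.93 p [0.4768 0.0843 0.1159] yaw 45.48 tilt [0.0014 0.0008] F [-0.5  1.5  0.5] T [ 0.06  0.12 -0.04]
tip to mouth gap (shoulder gap=-54mm) -0.001 lateral err 0.0 z err 0.0157 F u,n,z -1.4 0.7
wrist_force: [0.2, -0.5, 0.4]
gripper_force: 0.0
t 19.43 p [0.4837 0.0775 0.1422] yaw 45.46 tilt [0.0012 0.001 ] F [ 0.2 -0.5  0.4] T [-0.04  0.    0.01]
tip to mouth gap (shoulder gap=-54mm) -0.0108 lateral err 0.0 z err 0.042 F u,n,z 0.5 -0.2
```

```bash
cat > ring.py <<'E'
import sys
from workcell import r
from pl import *
c=r.camera("wrist");np.savez("w_last.npz",**c);g=c["image"].astype(int)
m=((g.max(2)-g.min(2)<22)&(g.mean(2)>70)).astype(np.uint8)
hp=proj(c,H);print("hinge px",hp.round(0),"level end",proj(c,H-.094*u).round(0),"up45",proj(c,H+.0665*(np.array([0,0,1])-u)).round(0),"up",proj(c,H+[0,0,.094]).round(0))
s=int(sys.argv[1]) if len(sys.argv)>1 else 8
for r0 in range(max(int(hp[1])-110,0),min(int(hp[1])+110,399),s):
    x=np.flatnonzero(np.diff(np.r_[0,m[r0,150:560],0]))+150
    print(r0,[(a,b-a) for a,b in zip(x[::2],x[1::2]) if b-a>3])
E
python3 ring.py
```

```text
hinge px [446. 224.] level end [302. 224.] up45 [355. 282.] up [544. 325.]
113 []
121 [(np.int64(449), np.int64(42))]
129 [(np.int64(430), np.int64(77))]
137 [(np.int64(418), np.int64(37)), (np.int64(483), np.int64(33))]
145 [(np.int64(409), np.int64(25)), (np.int64(482), np.int64(41))]
153 [(np.int64(380), np.int64(13)), (np.int64(403), np.int64(20)), (np.int64(462), np.int64(72))]
161 [(np.int64(356), np.int64(66)), (np.int64(450), np.int64(26)), (np.int64(519), np.int64(24))]
169 [(np.int64(344), np.int64(32)), (np.int64(402), np.int64(31)), (np.int64(441), np.int64(20)), (np.int64(479), np.int64(36)), (np.int64(531), np.int64(18))]
177 [(np.int64(333), np.int64(25)), (np.int64(391), np.int64(5)), (np.int64(421), np.int64(30)), (np.int64(464), np.int64(63)), (np.int64(537), np.int64(16))]
185 [(np.int64(326), np.int64(19)), (np.int64(428), np.int64(17)), (np.int64(455), np.int64(78)), (np.int64(541), np.int64(14))]
193 [(np.int64(319), np.int64(20)), (np.int64(426), np.int64(21)), (np.int64(449), np.int64(16)), (np.int64(480), np.int64(13)), (np.int64(498), np.int64(6)), (np.int64
[... 866 characters left out ...]
.int64(302), np.int64(6)), (np.int64(424), np.int64(4)), (np.int64(429), np.int64(21)), (np.int64(461), np.int64(11)), (np.int64(496), np.int64(64))]
257 [(np.int64(326), np.int64(4)), (np.int64(425), np.int64(14)), (np.int64(441), np.int64(26)), (np.int64(494), np.int64(66))]
265 [(np.int64(419), np.int64(15)), (np.int64(455), np.int64(32)), (np.int64(493), np.int64(67))]
273 [(np.int64(412), np.int64(16)), (np.int64(536), np.int64(24))]
281 [(np.int64(307), np.int64(10)), (np.int64(325), np.int64(10)), (np.int64(403), np.int64(18)), (np.int64(539), np.int64(21))]
289 [(np.int64(387), np.int64(24)), (np.int64(553), np.int64(7))]
297 [(np.int64(371), np.int64(7))]
305 []
313 []
321 []
329 []
```

Run:
```python
from pl import *
c=np.load("w_last.npz")
for q in((309.5,236),(309.5,241),(309,246),(362,229)): print(q,onplane(c,q))
for z in(0,.01,.02,.03):
    C=H-.0465*u+[0,0,z];a=proj(c,C+.047*n);b=proj(c,C-.047*n);print(z,a.round(1),b.round(1),(b-a)[1].round(1),proj(c,H-.091*u+[0,0,2*z]).round(1))
```

```text
(309.5, 236) (np.float64(-88.5), np.float64(18.4))
(309.5, 241) (np.float64(-88.3), np.float64(25.0))
(309, 246) (np.float64(-88.4), np.float64(31.3))
(362, 229) (np.float64(-55.8), np.float64(8.2))
0 [378.9 152.5] [370.9 285.6] 133.2 [306.6 223.9]
0.01 [382.  155.5] [373.2 294.3] 138.8 [305.2 237.2]
0.02 [385.5 158.9] [375.8 303.9] 145.0 [303.5 253.6]
0.03 [389.4 162.7] [378.6 314.4] 151.7 [301.4 274.4]
```

```bash
python3 inch.py '0,-0.005,0,0 | 0,-0.005,0,0 | 0,0,0,0 | 0,0,0.014,0 | 0,0,0.015,0 | 0,0,0.014,0 | 0,0,0,0 | 0,0,0,0' 0.024|grep force:; python3 st.py
python3 inch.py '0,0,0,0 | 0,0,0,0 | 0,0,0,0 | 0,0,0,0' 0 45 | egrep 'force|width'; python3 st.py
```

```text
wrist_force: [0.0, -0.8, -0.2]
gripper_force: 0.0
t 20.15 p [0.4752 0.0847 0.0981] yaw 45.5 tilt [-0.0017 -0.0013] F [ 0.  -0.8 -0.2] T [ 0.01 -0.03  0.02]
tip to mouth gap (shoulder gap=-54mm) 0.0004 lateral err -0.0009 z err -0.0021 F u,n,z 0.6 -0.5
wrist_force: [-0.4, -0.3, 0.4]
gripper_width: 0.0069
gripper_force: 43.3
t 20.48 p [0.4761 0.0846 0.0992] yaw 45.47 tilt [0.0006 0.0004] F [-0.4 -0.3  0.4] T [-0.09  0.1  -0.22]
tip to mouth gap (shoulder gap=-54mm) -0.0003 lateral err -0.0002 z err -0.001 F u,n,z -0.1 -0.5
```

```bash
python3 inch.py '0,0.0009,-0.0046,0 | 0,0.0009,-0.0046,0 | 0,0.0013,-0.0045,0 | 0,0.0014,-0.0045,0 | 0,0,0,0'|egrep 'force|width'; python3 st.py
python3 inch.py '0,0.0018,-0.0044,0 | 0,0.0018,-0.0043,0 | 0,0.0022,-0.0042,0 | 0,0.0023,-0.0041,0 | 0,0,0,0'|egrep 'force|width'; python3 st.py
python3 inch.py '0,0.0026,-0.0039,0 | 0,0.0026,-0.0039,0 | 0,0.003,-0.0036,0 | 0,0.003,-0.0036,0 | 0,0.0034,-0.0033,0 | 0,0.0034,-0.0033,0 | 0,0,0,0'|egrep 'force|width'; python3 st.py
```

```text
wrist_force: [-0.6, -1.4, -1.8]
gripper_width: 0.0065
gripper_force: 44.8
t 20.9 p [0.4797 0.0814 0.1178] yaw 45.46 tilt [0.001  0.0007] F [-0.6 -1.4 -1.8] T [-0.03  0.32 -0.21]
tip to mouth gap (shoulder gap=-54mm) -0.0052 lateral err -0.0001 z err 0.0176 F u,n,z 0.5 -1.4
wrist_force: [-0.3, -1.8, -2.9]
gripper_width: 0.007
gripper_force: 44.2
t 21.32 p [0.4858 0.0755 0.1347] yaw 45.47 tilt [0.0011 0.0011] F [-0.3 -1.8 -2.9] T [-0.17  0.18 -0.19]
tip to mouth gap (shoulder gap=-54mm) -0.0136 lateral err 0.0001 z err 0.0345 F u,n,z 1.1 -1.5
wrist_force: [-0.1, -0.2, -2.5]
gripper_width: 0.0066
gripper_force: 43.9
t 21.9 p [0.4989 0.0628 0.1562] yaw 45.47 tilt [0.0013 0.0013] F [-0.1 -0.2 -2.5] T [-0.15  0.11 -0.15]
tip to mouth gap (shoulder gap=-54mm) -0.0319 lateral err 0.0002 z err 0.056 F u,n,z 0.1 -0.2
```

```bash
python3 inch.py '0,0.0037,-0.003,0 | 0,0.0037,-0.0028,0 | 0,0.0038,-0.0026,0 | 0,0.0039,-0.0025,0 | 0,0.0042,-0.0022,0 | 0,0.0042,-0.002,0 | 0,0.0043,-0.0018,0 | 0,0.0044,-0.0017,0'|egrep 'force|width'; python3 st.py
python3 inch.py '0,0.0045,-0.0014,0 | 0,0.0045,-0.0012,0 | 0,0.0046,-0.0009,0 | 0,0.0047,-0.0007,0 | 0,0,0,0 | 0,0,0,0'|egrep 'force|width'; python3 st.py
```

```text
wrist_force: [4.2, -2.3, -24.4]
gripper_width: 0.0065
gripper_force: 43.2
t 22.57 p [0.5203 0.0401 0.1731] yaw 45.48 tilt [-0.0014 -0.0012] F [  4.2  -2.3 -24.4] T [-0.13 -0.61  0.06]
tip to mouth gap (shoulder gap=-54mm) -0.063 lateral err -0.0009 z err 0.0729 F u,n,z 4.5 1.3
wrist_force: [3.2, 1.2, -27.3]
gripper_width: 0.0061
gripper_force: 43.2
t 23.07 p [0.5321 0.0277 0.1763] yaw 45.46 tilt [-0.003  -0.0035] F [  3.2   1.2 -27.3] T [ 0.05 -0.56  0.06]
tip to mouth gap (shoulder gap=-54mm) -0.0802 lateral err -0.0015 z err 0.0761 F u,n,z 1.4 3.1
```

```bash
python3 inch.py '0,0,0.004,0 | 0,0,0,0 | 0,0,0,0'|grep force:
python3 inch.py '0,0,0,0 | 0,0,0,0 | 0,0,0,0 | 0,0,-0.01,0 | 0,0,-0.02,0 | 0,0,-0.02,0 | 0,0,-0.01,0 | 0,0,0,0' 0.024|grep force:; python3 st.py; python3 ring.py 10
```

```text
wrist_force: [0.5, -0.6, -9.0]
gripper_force: 45.0
wrist_force: [-0.5, 0.0, 0.0]
gripper_force: 0.0
t 23.98 p [0.5356 0.0278 0.2375] yaw 45.48 tilt [0.0043 0.0041] F [-0.5  0.   0. ] T [ 0.   -0.09  0.  ]
tip to mouth gap (shoulder gap=-54mm) -0.0826 lateral err 0.0011 z err 0.1373 F u,n,z -0.4 -0.4
hinge px [331. 186.] level end [231. 186.] up45 [244. 210.] up [336. 225.]
75 [(np.int64(407), np.int64(36))]
85 []
95 []
105 []
115 [(np.int64(353), np.int64(27))]
125 [(np.int64(332), np.int64(67))]
135 [(np.int64(322), np.int64(18)), (np.int64(352), np.int64(56))]
145 [(np.int64(312), np.int64(15)), (np.int64(337), np.int64(17)), (np.int64(372), np.int64(7)), (np.int64(391), np.int64(23))]
155 [(np.int64(310), np.int64(14)), (np.int64(329), np.int64(12)), (np.int64(349), np.int64(45)), (np.int64(402), np.int64(14))]
165 [(np.int64(309), np.int64(26)), (np.int64(341), np.int64(11)), (np.int64(394), np.int64(7)), (np.int64(408), np.int64(9))]
175 [(np.int64(269), np.int64(6)), (np.int64(307), np.int64(44)), (np.int64(356), np.int64(48)), (np.int64(409), np.int64(9))]
185 [(np.int64(261), np.int64(142)), (np.int64(408), np.int64(9))]
195 [(np.int64(306), np.int64(34)), (np.int64(341), np.int64(10)), (np.int64(356), np.int64(46)), (np.int64(404), np.int64(9))]
205 [(np.int64(308), np.int64(17)), (np.int64(332), np.int64(11)), (np.int64(355), np.int64(52)), (np.int64(436), np.int64(18))]
215 [(np.int64(308), np.int64(16)), (np.int64(342), np.int64(58)), (np.int64(425), np.int64(47))]
225 [(np.int64(308), np.int64(16)), (np.int64(423), np.int64(39))]
235 [(np.int64(309), np.int64(11)), (np.int64(427), np.int64(19)), (np.int64(450), np.int64(4))]
245 [(np.int64(310), np.int64(10))]
255 [(np.int64(311), np.int64(9))]
265 []
275 [(np.int64(556), np.int64(4))]
285 [(np.int64(282), np.int64(5)), (np.int64(356), np.int64(4))]
```

```bash
python3 inch.py '0,-0.015,0,-0.12 | 0,0,0,-0.12 | 0,0,0,-0.12 | 0,0,0,-0.12 | 0,0,0,-0.12 | 0,0,0,-0.12 | 0,0,0,-0.12 | 0,0,0,-0.12' 0 40|grep force:
python3 inch.py '0,0,0,-0.12 | 0,0,0,-0.12 | 0,0,0,-0.12 | 0,0,0,-0.12 | 0,0,0,-0.12 | 0.015,0,0,0 | 0,0,0,0 | 0,0,0,0'|egrep 'force:|width'; python3 st.py
python3 - <<'E'
from pl import *
from workcell import r
c=np.load("w_last.npz");p=r.sense()["tcp_pos"];print("tcp u,n,z",((p-H)@u).round(4),((p-H)@n).round(4),p[2]-.087)
for q in((316,222),(316,228),(261.5,186)): print(q,onplane(c,q))
print(proj(c,H-.056*u-[0,0,.004]),proj(c,H-.036*u))
E
```

```text
wrist_force: [0.5, 0.3, -0.2]
gripper_force: 0.0
wrist_force: [-0.8, -0.3, -0.4]
gripper_width: 0.0001
gripper_force: 0.0
t 25.37 p [0.5114 0.0494 0.2336] yaw 134.75 tilt [ 0.0011 -0.0011] F [-0.8 -0.3 -0.4] T [-0.03 -0.04  0.04]
tip to mouth gap (shoulder gap=-54mm) -0.0502 lateral err -0.0006 z err 0.1334 F u,n,z -0.4 -0.8
tcp u,n,z -0.0424 -0.0006 0.14656012075653183
(316, 222) (np.float64(-12.9), np.float64(89.1))
(316, 228) (np.float64(-12.8), np.float64(99.1))
(261.5, 186) (np.float64(-65.2), np.float64(1.3))
[272.05745327 184.47714128] [292.55485736 185.6202966 ]
```

Run:
```python
from pl import *
for f in("w_last.npz","wrist7.npz"):
    c=np.load(f);g=c["image"].astype(int)
    print(f,{k:proj(c,H+np.array([0,0,z])+u*x).round(1) for k,x,z in(("hend",-.056,.008),("bossback",-.012,.012),("shoulder",.02,.013),("headedge",.02,.026),("headback",.06,.026))})
    r0=int(proj(c,H)[1])
    for d in(-4,0,4): print(r0+d,g[r0+d,240:420:3].mean(1).astype(int))
```

```text
w_last.npz {'hend': array([270.2, 188. ]), 'bossback': array([317.8, 189.2]), 'shoulder': array([353. , 189.5]), 'headedge': array([354.6, 193.8]), 'headback': array([400.5, 193.8])}
181 [ 92  90  92  92  92  93  93  91  92  91  89  88  89  85  85  84  82  82
  84  78  80  76  65 109 149 158 137 170 169 170 172 172 174 145 154 155
 151 145  74 170 171 170 169 171 174 170 171 171 168 167 166 169 170 171
 165  58 144 124 125 130]
185 [ 89  91  89  88  90  95  92  86 108 109 109 107 110 107 112 109 109 110
 111 113 110 111  88 110 151 157 137 102 160 166 168 168 169 141 138 170
 171 139  80 164 169 170 167 171 172 168 170 170 168 168 167 168 170 170
 106  70 126 123 117 139]
189 [ 88  88  86  87  88  88  90  87  94  96  98  96  96  97  98  98  98 100
  98  96  99  99  88 113 152 157 135  98 104 130 165 164 164  83 105 104
 108 107  69 160 168 168 166 170 171 169 170 171 168 167 165 169 169 163
  82 145 119 125 124 141]
wrist7.npz {'hend': array([300.9, 193.2]), 'bossback': array([352.9, 194.9]), 'shoulder': array([391.2, 195.4]), 'headedge': array([394.7, 200.4]), 'headback': array([444.8, 200.6])}
186 [ 90  94  93  93  91  92  95 101  81  89  90  92  95  93  89  92  91  88
  90  88  89  68  74  74  71  69  69  70  71  81  81  78  74  78  76  76
  77  69 142 166 166 167 168 169 170 171 171 173 174 165  77  60  79 127
 169 168 166 168 171 166]
190 [ 93  91  95  94  91  86  98 101  82  89  88  88  91  90  90  89  89  87
  88  89  89  96 106 105 105 107 104 105 103 104 157 158 160 159 161 160
 161 149 151 167 166 167 168 169 171 169 170 172 172 160 105  60  99  97
 168 165 165 168 169 167]
194 [ 90  90  90  88  91  89  89 103  90  74  85  87  89  87  88  92  87  87
  84  88  89  96 105 104 104 104 105 106 107 107 106 105 109 173 174 107
 111  89  96 125 162 163 164 168 164 169 169 170 170 153 104  59 121 104
 168 164 165 169 168 166]
```

The numbers suggest the pin was dragged several mm out during the ring lift. The ring is already standing, so I'll push the handle's end home again with closed fingers.

```bash
python3 inch.py '0.03,0,0,0 | 0.028,0,0.01,0 | 0,0,0.03,0 | 0,0,0.03,0 | 0,0,0.03,0 | 0,0,0.03,0 | 0,0,0,0 | 0,0,0,0'|grep force:; python3 st.py
python3 ring.py 200 | head -1
python3 - <<'E'
from pl import *
c=np.load("w_last.npz");g=c["image"].astype(int);cx=int(proj(c,H-.056*u+[0,0,.012])[0]);print({k:proj(c,H+np.array([0,0,z])+u*x).round(1) for k,x,z in(("hend",-.056,.008),("shoulder",.02,.013),("headedge",.02,.026))})
print(cx,g[0:400:5,cx].mean(1).astype(int))
E
python3 inch.py '-0.006,0,0,0 | -0.006,0,0,0 | -0.005,0,0,0 | 0,0,0,0 | 0,0,0,0'|grep wrist_force:; python3 st.py
```

```text
wrist_force: [0.2, 0.0, 1.0]
gripper_force: 0.0
t 26.03 p [0.4705 0.0899 0.1033] yaw 134.79 tilt [ 0.0022 -0.0032] F [0.2 0.  1. ] T [-0.01 -0.03 -0.01]
tip to mouth gap (shoulder gap=-54mm) 0.0073 lateral err -0.0005 z err 0.0031 F u,n,z 0.1 0.1
hinge px [323. 394.] level end [322. 263.] up45 [323. 424.] up [325. 642.]
{'hend': array([322.6, 331. ]), 'shoulder': array([323.8, 437.4]), 'headedge': array([323.9, 461.1])}
322 [148 147 149 149 149 148 148 149 148 148 148 146 150 148 151  91  94  94
  93  94  94  92  93  94  93  92  94  95  92  86  85  93  92  92  92  93
  87  90  88  86  89  91  93 152 151 150 150 146 104   5  11  22  17  19
  14  18  22  27  27  25  27  26  25  26  22  27 161 159 159 159 158 157
  77  14  17  12  14  20  17  14]
wrist_force: [-0.1, 0.2, -0.0]
t 26.5 p [0.4843 0.0776 0.105 ] yaw 134.8 tilt [-0.001   0.0013] F [-0.1  0.2 -0. ] T [-0.04  0.01 -0.04]
tip to mouth gap (shoulder gap=-54mm) -0.0111 lateral err 0.0005 z err 0.0048 F u,n,z -0.2 0.1
```

```bash
python3 inch.py '-0.003,0,0.002,0 | -0.002,0,0,0 | 0,0,0,0 | 0,0,0,0'|grep wrist_force:; python3 st.py|tail -1
python3 inch.py '-0.002,0,0,0 | -0.002,0,0,0 | 0,0,0,0 | 0,0,0,0'|grep wrist_force:; python3 st.py|tail -1
python3 inch.py '-0.002,0,0,0 | -0.002,0,0,0 | 0,0,0,0 | 0,0,0,0'|grep wrist_force:; python3 st.py|tail -1
```

```text
wrist_force: [-0.2, 0.3, -0.1]
tip to mouth gap (shoulder gap=-54mm) -0.0153 lateral err 0.0001 z err 0.0019 F u,n,z -0.4 0.0
wrist_force: [0.0, -0.7, -0.3]
tip to mouth gap (shoulder gap=-54mm) -0.0194 lateral err 0.0002 z err 0.002 F u,n,z 0.5 -0.5
wrist_force: [0.4, 0.4, -0.8]
tip to mouth gap (shoulder gap=-54mm) -0.0235 lateral err 0.0001 z err 0.002 F u,n,z -0.0 0.6
```

```bash
python3 -c "
from workcell import r;print(r.finger_overhang)"
python3 inch.py '0.01,0,0,0 | 0.01,0,0,0 | 0,0,0.006,0 | 0,0,0.006,0 | -0.006,0,0,0 | -0.006,0,0,0 | -0.004,0,0,0 | 0,0,0,0'|grep wrist_force:; python3 st.py|tail -1
python3 inch.py '-0.003,0,0,0 | -0.003,0,0,0 | 0,0,0,0 | 0,0,0,0'|grep wrist_force:; python3 st.py|tail -1
```

```text
0.011
wrist_force: [-7.1, 7.2, 3.5]
tip to mouth gap (shoulder gap=-54mm) -0.0182 lateral err -0.0012 z err -0.0106 F u,n,z -10.1 0.1
wrist_force: [-20.5, 21.2, 8.5]
tip to mouth gap (shoulder gap=-54mm) -0.0193 lateral err -0.0037 z err -0.0115 F u,n,z -29.4 0.7
```

```bash
python3 inch.py '0.01,0,0,0 | 0.012,0,0,0 | 0,0,-0.03,0 | 0,0,-0.04,0 | 0,0,-0.04,0 | -0.01,-0.03,-0.01,0 | -0.02,-0.035,0,0 | -0.02,-0.035,0,0'|grep force:
python3 inch.py '-0.03,0,0,0 | -0.02,0,0,0 | 0,0,0,0 | 0,0,0,0'|grep force:; python3 st.py
cat > prof.py <<'E'
from workcell import r
from pl import *
c=r.camera("wrist");np.savez("w_p.npz",**c);g=c["image"].astype(np.uint8)
pts={k:proj(c,H+np.array([0,0,z])+u*x) for k,x,z in(("hend",-.056,.010),("bossback",-.012,.013),("shoulder",.02,.013),("headedge",.02,.026),("headback",.06,.026))}
print({k:v.round(1) for k,v in pts.items()})
# brightness profile along the pin's top line (plane z=+13 mm), u from -80 to +30 mm
for off in(-.008,-.003,.003,.008):
    print(off,[int(g[int(round(q[1])),int(round(q[0]))].mean()) if 0<=q[0]<640 and 0<=q[1]<400 else -1 for q in(proj(c,H+np.array([0,0,.012])+u*x/1e3+n*off) for x in range(-80,32,2))])
E
python3 prof.py
```

```text
wrist_force: [0.1, -1.3, -0.0]
gripper_force: 0.0
wrist_force: [0.3, 1.1, -0.4]
gripper_force: 0.0
t 29.5 p [ 0.479  -0.0595  0.2104] yaw 134.74 tilt [-0.0009  0.0006] F [ 0.3  1.1 -0.4] T [ 0.02  0.04 -0.01]
tip to mouth gap (shoulder gap=-54mm) -0.1036 lateral err -0.1008 z err 0.1102 F u,n,z -0.6 1.0
{'hend': array([451.7, 111.6]), 'bossback': array([446.5, 168.8]), 'shoulder': array([442.1, 206.4]), 'headedge': array([448.2, 212. ]), 'headback': array([442.5, 256.8])}
-0.008 [147, 146, 149, 148, 148, 150, 148, 144, 143, 137, 164, 176, 176, 176, 174, 174, 177, 177, 171, 171, 171, 173, 167, 167, 170, 155, 156, 157, 162, 91, 95, 103, 112, 163, 177, 175, 175, 176, 174, 174, 174, 174, 174, 173, 158, 96, 118, 127, 128, 122, 93, 70, 68, 151, 115, 162]
-0.003 [145, 148, 146, 144, 144, 143, 144, 142, 141, 142, 141, 143, 141, 149, 148, 146, 147, 153, 149, 150, 158, 157, 153, 160, 163, 159, 159, 164, 134, 96, 94, 104, 111, 170, 171, 167, 168, 168, 167, 167, 166, 167, 167, 165, 166, 86, 106, 126, 136, 128, 112, 69, 67, 158, 117, 163]
0.003 [143, 142, 143, 144, 144, 141, 143, 142, 145, 143, 144, 147, 143, 140, 141, 141, 143, 142, 140, 139, 141, 142, 144, 146, 146, 151, 148, 146, 123, 78, 97, 105, 111, 169, 169, 168, 167, 165, 168, 166, 167, 165, 163, 165, 165, 93, 113, 134, 145, 147, 139, 87, 63, 157, 116, 164]
0.008 [143, 143, 142, 141, 141, 140, 142, 142, 141, 139, 141, 139, 140, 137, 141, 141, 143, 143, 145, 141, 137, 136, 138, 140, 141, 144, 146, 145, 146, 142, 140, 94, 84, 134, 143, 140, 151, 151, 148, 160, 157, 155, 154, 160, 161, 150, 101, 130, 143, 149, 142, 108, 66, 154, 118, 160]
```

The profile shows the boss front about 9–10 mm short of the face. The end push went downward and wedged the pin. I'll nudge the ring a little past upright, out of the gripper's way, then regrip the handle and push straight.

```bash
python3 inch.py '0.03,0,0,0 | 0.033,0,0,0 | 0,0.033,0,0 | 0,0.034,0,0 | 0,0.034,0.009,0 | 0,0,0.02,0 | 0,0,0.02,0 | 0,0,0,0'|grep force:; python3 st.py
python3 inch.py '-0.006,0,0,0 | -0.006,0,0,0 | -0.006,0,0,0 | -0.006,0,0,0 | -0.006,0,0,0 | -0.006,0,0,0 | 0,0,0,0'|grep wrist_force:; python3 st.py|tail -1
python3 inch.py '-0.006,0,0,0 | -0.006,0,0,0 | 0,0,0,0 | 0,0,0,0'|grep wrist_force:; python3 st.py|tail -1
```

```text
wrist_force: [-1.4, -0.5, -0.5]
gripper_force: 0.0
t 30.22 p [0.5025 0.0585 0.1581] yaw 135.0 tilt [ 0.0041 -0.0049] F [-1.4 -0.5 -0.5] T [-0.01 -0.03  0.03]
tip to mouth gap (shoulder gap=-54mm) -0.0375 lateral err -0.0003 z err 0.0579 F u,n,z -0.6 -1.4
wrist_force: [-0.3, 0.4, -0.7]
tip to mouth gap (shoulder gap=-54mm) -0.0779 lateral err 0.0008 z err 0.0615 F u,n,z -0.5 0.1
wrist_force: [0.5, -0.3, 0.1]
tip to mouth gap (shoulder gap=-54mm) -0.0887 lateral err 0.0005 z err 0.061 F u,n,z 0.6 0.1
```

```bash
python3 inch.py '0.02,0,0,0 | 0.033,0,0,0 | 0,0,0,0 | 0,0,0.022,0 | 0,0,0.022,0 | 0,0,0.0215,0 | 0,0,0,0 | 0,0,0,0' 0.035 20|grep force:; python3 st.py
python3 inch.py '0,0,0,0 | 0,0,0,0 | 0,0,0,0 | 0,0,0,0' 0 60 | egrep 'force|width'; python3 st.py
```

```text
wrist_force: [1.0, 0.4, 0.5]
gripper_force: 0.0
t 31.8 p [0.5012 0.0609 0.0951] yaw 134.88 tilt [ 0.0017 -0.0021] F [1.  0.4 0.5] T [0.02 0.05 0.01]
tip to mouth gap (shoulder gap=-54mm) -0.0349 lateral err 0.0005 z err -0.0051 F u,n,z 0.5 1.0
wrist_force: [-0.6, -0.6, 1.7]
gripper_width: 0.009
gripper_force: 58.6
t 32.13 p [0.5026 0.0609 0.0967] yaw 134.86 tilt [-0.0012  0.0014] F [-0.6 -0.6  1.7] T [-0.06 -0.03 -0.03]
tip to mouth gap (shoulder gap=-54mm) -0.0358 lateral err 0.0015 z err -0.0035 F u,n,z 0.0 -0.8
```

```bash
python3 inch.py '0,0,-0.002,0 | 0,-0.0012,-0.002,0 | 0,0,0,0 | 0,0,0,0'|grep wrist_force:; python3 st.py
python3 inch.py '-0.002,0,0,0 | -0.002,0,0,0 | 0,0,0,0 | 0,0,0,0'|grep wrist_force:; python3 st.py|tail -1
```

```text
wrist_force: [-0.4, 0.4, -2.9]
t 32.47 p [0.5008 0.06   0.0998] yaw 134.86 tilt [ 0.0001 -0.0001] F [-0.4  0.4 -2.9] T [0.09 0.03 0.04]
tip to mouth gap (shoulder gap=-54mm) -0.0352 lateral err -0.0004 z err -0.0004 F u,n,z -0.6 -0.0
wrist_force: [-0.4, -0.2, -2.7]
tip to mouth gap (shoulder gap=-54mm) -0.0395 lateral err -0.0002 z err -0.0006 F u,n,z -0.1 -0.5
```

Free sliding, carrying only the pin's weight. I'll continue to the stop.

```bash
python3 inch.py '-0.002,0,0,0 | -0.002,0,0,0 | 0,0,0,0 | 0,0,0,0'|grep wrist_force:; python3 st.py|tail -1
python3 inch.py '-0.002,0,0,0 | -0.001,0,0,0 | 0,0,0,0 | 0,0,0,0'|grep wrist_force:; python3 st.py|tail -1
python3 inch.py '-0.001,0,0,0 | -0.001,0,0,0 | 0,0,0,0 | 0,0,0,0'|grep wrist_force:; python3 st.py|tail -1
```

```text
wrist_force: [-2.8, 2.5, -0.8]
tip to mouth gap (shoulder gap=-54mm) -0.0429 lateral err -0.0006 z err -0.0006 F u,n,z -3.8 -0.2
wrist_force: [-10.2, 10.7, 3.2]
tip to mouth gap (shoulder gap=-54mm) -0.0432 lateral err -0.0015 z err -0.0011 F u,n,z -14.8 0.5
wrist_force: [-15.5, 18.6, 6.2]
tip to mouth gap (shoulder gap=-54mm) -0.0433 lateral err -0.0021 z err -0.0013 F u,n,z -24.2 2.4
```

```bash
python3 inch.py '0.0025,0,-0.001,0 | 0,0,0,0 | 0,0,0,0'|grep wrist_force:
python3 inch.py '0,0,0,0 | 0,0,0,0 | 0,0,0,0 | 0,0,0,0' 0.035 20|grep wrist_force:
python3 inch.py '0,0,-0.015,0 | 0,0,-0.025,0 | 0,0,-0.035,0 | 0,0,-0.035,0 | -0.01,-0.03,0,0 | -0.02,-0.035,0,0 | -0.03,-0.035,0,0 | 0,0,0,0'|grep wrist_force:
python3 inch.py '0,0,0,0'|grep wrist_force:; python3 st.py; python3 prof.py
```

```text
wrist_force: [-7.8, 9.9, 0.1]
wrist_force: [-0.4, 0.2, -0.3]
wrist_force: [0.3, -0.1, -0.8]
wrist_force: [-0.1, 1.1, 0.1]
t 35.13 p [ 0.4804 -0.0582  0.2112] yaw 134.61 tilt [-0.0011  0.0007] F [-0.1  1.1  0.1] T [ 0.06 -0.03  0.03]
tip to mouth gap (shoulder gap=-54mm) -0.1036 lateral err -0.0989 z err 0.111 F u,n,z -0.9 0.7
{'hend': array([448.6, 111.2]), 'bossback': array([443.7, 168.2]), 'shoulder': array([439.5, 205.7]), 'headedge': array([445.4, 211.3]), 'headback': array([440. , 256.1])}
-0.008 [146, 147, 149, 150, 151, 151, 149, 146, 147, 140, 136, 136, 113, 163, 178, 174, 175, 175, 169, 170, 172, 174, 166, 166, 170, 171, 159, 161, 165, 166, 152, 158, 159, 107, 150, 178, 176, 175, 176, 174, 175, 174, 175, 173, 172, 102, 102, 109, 168, 107, 102, 68, 68, 130, 96, 167]
-0.003 [148, 146, 146, 146, 145, 144, 145, 144, 142, 141, 143, 142, 127, 145, 151, 151, 150, 156, 153, 152, 159, 159, 155, 156, 161, 159, 158, 163, 163, 162, 160, 167, 166, 128, 151, 171, 172, 171, 170, 169, 170, 169, 167, 166, 99, 104, 100, 98, 149, 109, 102, 68, 66, 136, 132, 156]
0.003 [143, 145, 144, 144, 145, 143, 143, 145, 144, 144, 144, 145, 143, 143, 144, 141, 143, 142, 143, 142, 141, 143, 147, 148, 147, 151, 150, 148, 121, 80, 55, 74, 85, 71, 126, 170, 170, 168, 170, 169, 169, 168, 167, 164, 101, 103, 103, 105, 157, 96, 57, 66, 67, 156, 120, 161]
0.008 [144, 144, 144, 144, 142, 141, 143, 143, 143, 142, 141, 143, 139, 140, 142, 143, 143, 143, 143, 141, 137, 138, 140, 140, 145, 146, 144, 144, 142, 144, 122, 75, 86, 87, 93, 103, 94, 141, 133, 137, 149, 149, 143, 142, 99, 95, 98, 99, 133, 78, 69, 68, 64, 149, 115, 161]
```

Run:
```python
import numpy as np
from pl import *
c=np.load("w_p.npz");g=c["image"].astype(int).mean(2)
for k,x,y,z in(("sh-",.02,-.013,.013),("sh+",.02,.013,.013),("bb-",-.012,-.013,.013),("bb+",-.012,.013,.013),("he-",.02,-.02,.026),("he+",.02,.02,.026),("end1.35",.0206,0,.0917),("end1.2",.034,0,.0876)): print(k,proj(c,H+np.array([0,0,z])+u*x+n*y).round(0))
print("     "+"".join(f"{x%100:3d}" for x in range(400,500,3)))
for r0 in range(100,262,4): print(r0,"".join(f"{int(v/10):3d}" for v in g[r0,400:500:3]))
```

```text
sh- [424. 206.]
sh+ [455. 206.]
bb- [427. 168.]
bb+ [460. 168.]
he- [420. 212.]
he+ [471. 211.]
end1.35 [488. 252.]
end1.2 [481. 268.]
       0  3  6  9 12 15 18 21 24 27 30 33 36 39 42 45 48 51 54 57 60 63 66 69 72 75 78 81 84 87 90 93 96 99
100   9  9  9 13 14 15 15 15 15 15 14 15 14 14 14 14 14 14 14 14 14 14 14 14 14 14 14 14 14 14 14 14 14 14
104  10  9  9  9 15 15 15 15 15 14 15 15 14 13 13 14 14 14 14 14 14 14 14 14 14 14 14 14 14 14 14 14 13 14
108   9  9  9  9 15 15 15 15 15 15 15 14 14 13 13 14 14 14 14 14 14 14 14 14 14 14 14 14 14 14 13 13 13 14
112   9  9  9  9 15 15 15 15 15 14  8  6 10 13 12 12 14 14 14 14 14 14 14 14 14 14 14 14 13 13 13 13 14 14
116   9  9  9 11 15 15 15 14 14  5  5  8 14 17 16 15 14 14 14 14 14 14 14 14 14 14 14 13 13 13 14 13 14 14
120   9  9  9 13 15 15 15 14 14  2  3  8 14 17 16 15 14 14 14 14 14 14 14 14 13 13 13 13 13 13 13 14 14 14
124   9  9  9 11 14 14 15 14 14  2  2  9 15 17 16 14 14 14 14 14 14 14 14 14 13 13 14 14 13 13 13 14 14 14
128   9  9  9  9 15 15 15 15 15  2  3 10 15 17 16 14 14 14 14 14 14 14 14 14 14 14 14 14 14 14 14 14 14 13
1
[... 2829 characters left out ...]
4 16 16 16 16 16 16 15 13 13  9  8  8  8 11 13 13 13 13 13
240   7 15  6  5  5  7 11 12 13 13 13 14 13 13 12 11  9  8 10 13 14 16 14 14  9  8  8  8 13 13 13 12 10  8
244  14  8  6  5  5  9 10 16 13 11 14 14 14 15 15 14 14 13 13 12 12 12 11 11 11 10 10 10  9 10 10 11 11 12
248  12 11 13 12  5 11 10 16 16 16 16 15 12 13 14 14 14 15 15 15 17 17 17 16 16 16 15 15 15 14 15 15 15 15
252  12 12 12 12  8 14 12 16 16 16 16 16 16 16 16 16 15 14 13 14 15 15 15 15 15 16 16 16 16 16 15 15 15 15
256  14 14 13 12 12 15 15 15 15 15 15 15 15 15 15 15 15 15 15 15 14 14 14 14 14 14 13 14 12 12 12 12 12 12
260  14 15 15 14 15 15 15 15 15 15 15 15 15 15 15 15 14 14 14 14 14 14 14 14 14 14 14 14 14 12 12 12 12 12
```

The pixel map puts the boss from row 167 to 203 against the head face at rows 204–210 (predicted 168 to 206), so the pin is home. The ring is standing slightly forward. I'll swing it over by pushing only along +u.

```bash
python3 inch.py '0.023,0.02,0,0 | 0,0.039,0,0 | 0,0.04,0,0 | 0,0,0.023,0 | 0,0,0.024,0 | 0,0,0.023,0 | 0,0,0,0 | 0,0,0,0' 0 40|grep force:; python3 st.py
python3 inch.py '-0.007,0,0,0 | -0.008,0,0,0 | -0.008,0,0,0 | -0.008,0,0,0 | 0,0,0,0'|grep wrist_force:; python3 st.py|tail -1
python3 inch.py '-0.008,0,0,0 | -0.008,0,0,0 | -0.008,0,0,0 | 0,0,0,0'|grep wrist_force:; python3 st.py|tail -1
```

```text
wrist_force: [0.5, -0.5, 1.1]
gripper_force: 0.0
t 35.85 p [0.5334 0.0314 0.1398] yaw 134.97 tilt [ 0.0021 -0.0022] F [ 0.5 -0.5  1.1] T [ 0.07  0.   -0.05]
tip to mouth gap (shoulder gap=-54mm) -0.0785 lateral err 0.0021 z err 0.0396 F u,n,z 0.7 0.0
wrist_force: [-0.2, 0.6, 0.3]
tip to mouth gap (shoulder gap=-54mm) -0.1134 lateral err 0.0019 z err 0.0416 F u,n,z -0.6 0.3
wrist_force: [1.1, 0.2, 0.1]
tip to mouth gap (shoulder gap=-54mm) -0.1367 lateral err 0.0014 z err 0.0407 F u,n,z 0.7 0.9
```

```bash
python3 inch.py '-0.006,-0.0015,0,0 | -0.006,0,0,0 | -0.006,0,0,0 | 0,0,0,0 | 0,0,0,0'|grep wrist_force:; python3 st.py|tail -1
python3 inch.py '0.006,0,-0.01,0 | 0,0,-0.03,0 | 0,0,-0.02,0 | 0,0,0,0 | 0,0,0,0'|grep wrist_force:; python3 st.py
python3 ring.py 12
python3 - <<'E'
from pl import *
c=np.load("w_last.npz");print({k:proj(c,H+np.array([0,0,z])+u*x).round(0) for k,x,z in(("he",.02,.026),("end.6",.0776,.053),("end.3",.09,.028),("end0",.094,0))})
E
```

```text
wrist_force: [-0.6, -0.1, 0.2]
tip to mouth gap (shoulder gap=-54mm) -0.1532 lateral err -0.0006 z err 0.0404 F u,n,z -0.3 -0.5
wrist_force: [-0.8, 0.3, 0.6]
t 37.43 p [ 0.5812 -0.018   0.2028] yaw 134.89 tilt [-0.0029  0.0026] F [-0.8  0.3  0.6] T [-0.03 -0.01  0.04]
tip to mouth gap (shoulder gap=-54mm) -0.1472 lateral err 0.0004 z err 0.1026 F u,n,z -0.8 -0.3
hinge px [319. 129.] level end [318. -10.] up45 [318.  11.] up [319. 150.]
18 []
30 []
42 []
54 [(np.int64(308), np.int64(15))]
66 [(np.int64(308), np.int64(16))]
78 [(np.int64(308), np.int64(16))]
90 [(np.int64(308), np.int64(16))]
102 [(np.int64(309), np.int64(15))]
114 [(np.int64(302), np.int64(31)), (np.int64(343), np.int64(17))]
126 [(np.int64(289), np.int64(9)), (np.int64(300), np.int64(34)), (np.int64(336), np.int64(13)), (np.int64(354), np.int64(16))]
138 [(np.int64(276), np.int64(21)), (np.int64(301), np.int64(35)), (np.int64(340), np.int64(36))]
150 [(np.int64(264), np.int64(14)), (np.int64(289), np.int64(61)), (np.int64(359), np.int64(20))]
162 [(np.int64(256), np.int64(12)), (np.int64(269), np.int64(7)), (np.int64
[... 305 characters left out ...]
12)), (np.int64(375), np.int64(11))]
198 [(np.int64(252), np.int64(10)), (np.int64(274), np.int64(12)), (np.int64(292), np.int64(54)), (np.int64(353), np.int64(12)), (np.int64(374), np.int64(11)), (np.int64(411), np.int64(43))]
210 [(np.int64(254), np.int64(13)), (np.int64(285), np.int64(69)), (np.int64(370), np.int64(12)), (np.int64(405), np.int64(53))]
222 [(np.int64(260), np.int64(14)), (np.int64(314), np.int64(10)), (np.int64(362), np.int64(15)), (np.int64(405), np.int64(71))]
234 [(np.int64(246), np.int64(44)), (np.int64(347), np.int64(19)), (np.int64(415), np.int64(80))]
{'he': array([319., 161.]), 'end.6': array([320., 250.]), 'end.3': array([320., 249.]), 'end0': array([320., 238.])}
```

```bash
python3 inch.py '-0.011,0,0,0 | -0.01,0,0,0 | 0,0,0.02,0 | 0,0,0.02,0 | -0.002,0,0.005,0 | -0.004,0,0.006,0 | -0.003,0,0.006,0 | 0,0,0,0'|grep wrist_force:; python3 st.py
python3 inch.py '-0.0025,0,0.006,0 | -0.0025,0,0.006,0 | -0.002,0,0.006,0 | -0.002,0,0.006,0 | 0,0,0,0 | 0,0,0,0'|grep wrist_force:; python3 st.py
```

```text
wrist_force: [-0.9, -0.1, 0.5]
t 38.15 p [ 0.602  -0.0404  0.1429] yaw 134.84 tilt [ 0.0004 -0.0005] F [-0.9 -0.1  0.5] T [-0.02  0.    0.  ]
tip to mouth gap (shoulder gap=-54mm) -0.1777 lateral err -0.0009 z err 0.0427 F u,n,z -0.6 -0.7
wrist_force: [-1.2, -0.6, 0.0]
t 38.65 p [ 0.6076 -0.0461  0.1192] yaw 134.86 tilt [ 0.0008 -0.0007] F [-1.2 -0.6  0. ] T [-0.01  0.01 -0.01]
tip to mouth gap (shoulder gap=-54mm) -0.1857 lateral err -0.001 z err 0.019 F u,n,z -0.4 -1.2
```

```bash
python3 inch.py '-0.0005,0,0.005,0 | -0.0005,0,0.004,0 | 0,0,0.003,0 | 0,0,0,0 | 0,0,0,0'|grep wrist_force:; python3 st.py
python3 inch.py '0,0,0.003,0 | 0,0,0.003,0 | 0,0,0,0 | 0,0,0,0'|grep wrist_force:; python3 st.py
```

```text
wrist_force: [0.5, 0.2, 0.1]
t 39.07 p [ 0.6084 -0.0467  0.1075] yaw 134.87 tilt [ 0.0005 -0.0004] F [0.5 0.2 0.1] T [0.02 0.   0.  ]
tip to mouth gap (shoulder gap=-54mm) -0.1867 lateral err -0.0009 z err 0.0073 F u,n,z 0.2 0.5
wrist_force: [-0.7, 0.2, 1.0]
t 39.4 p [ 0.6086 -0.0468  0.1016] yaw 134.86 tilt [ 0.0002 -0.0001] F [-0.7  0.2  1. ] T [ 0.02  0.   -0.03]
tip to mouth gap (shoulder gap=-54mm) -0.1869 lateral err -0.0008 z err 0.0014 F u,n,z -0.6 -0.4
```

```bash
python3 inch.py '0,0,0.002,0 | 0,0,0.002,0 | 0,0,0,0 | 0,0,0,0'|grep wrist_force:; python3 st.py|tail -1
python3 inch.py '0,0,0.002,0 | 0,0,0.002,0 | 0,0,0,0 | 0,0,0,0'|grep wrist_force:; python3 st.py
```

```text
wrist_force: [-1.3, -0.3, 9.3]
tip to mouth gap (shoulder gap=-54mm) -0.1874 lateral err -0.0004 z err -0.0014 F u,n,z -0.7 -1.1
wrist_force: [-8.0, 0.9, 29.1]
t 40.07 p [ 0.6095 -0.0466  0.0971] yaw 134.87 tilt [-0.0015  0.0015] F [-8.   0.9 29.1] T [0.26 1.47 0.04]
tip to mouth gap (shoulder gap=-54mm) -0.1875 lateral err -0.0001 z err -0.0031 F u,n,z -6.3 -5.0
```

The end stop is reached. I'll rise straight up and check the pin and ring from the side.

```bash
python3 inch.py '0,0,-0.004,0 | 0,0,-0.02,0 | 0,0,-0.035,0 | 0,0,-0.035,0 | 0.01,-0.03,-0.015,0 | 0.02,-0.035,0,0 | 0.03,-0.035,0,0 | 0.02,0,0,0'|grep wrist_force:
python3 inch.py '0,0,0,0 | 0,0,0,0'|grep wrist_force:; python3 st.py
python3 prof.py | head -1
python3 - <<'E'
from pl import *
c=np.load("w_p.npz");g=c["image"].astype(int).mean(2)
for k,x,y,z in(("sh-",.02,-.013,.013),("sh+",.02,.013,.013),("bb-",-.012,-.013,.013),("he-",.02,-.02,.026),("he+",.02,.02,.026),("ring end",.094,0,0),("ring n+",.047,.047,0),("ring n-",.047,-.047,0)): print(k,proj(c,H+np.array([0,0,z])+u*x+n*y).round(0))
print("     "+"".join(f"{x%100:3d}" for x in range(370,520,4)))
for r0 in range(100,330,5): print(r0,"".join(f"{int(v/10):3d}" for v in g[r0,370:520:4]))
E
```

```text
wrist_force: [0.1, 0.5, 0.3]
wrist_force: [-0.5, -0.7, 0.2]
t 40.9 p [ 0.4852 -0.0601  0.203 ] yaw 134.88 tilt [-0.0004  0.0004] F [-0.5 -0.7  0.2] T [-0.01 -0.06 -0.08]
tip to mouth gap (shoulder gap=-54mm) -0.1084 lateral err -0.0968 z err 0.1028 F u,n,z 0.1 -0.8
{'hend': array([451.3, 105.7]), 'bossback': array([445.9, 165.2]), 'shoulder': array([441.2, 204.3]), 'headedge': array([447.5, 210. ]), 'headback': array([441.5, 256.5])}
sh- [425. 204.]
sh+ [457. 204.]
bb- [429. 165.]
he- [421. 210.]
he+ [474. 210.]
ring end [427. 275.]
ring n+ [486. 228.]
ring n- [378. 229.]
      70 74 78 82 86 90 94 98  2  6 10 14 18 22 26 30 34 38 42 46 50 54 58 62 66 70 74 78 82 86 90 94 98  2  6 10 14 18
100  14 14 14 14 14 14 14 14  9  9  9 14 15 14 14 14 15 14 13 13 14 14 14 14 14 14 14 14 14 14 14 14 14 13 13 13 14 14
105  14 14 14 14 14 14 14 14  9  8  9 15 15 15 14 14 14 11 11 11 14 14 14 13 14 14 14 14 14 14 14 13 13 13 14 14 14 14
110  14 14 14 14 14 14 14 12  9  9  9 15 15 14 14  5  5 13 17 16 14 14 13 13 14 14 14 14 14 14 13 13 13 14 14 14 13 13
115  14 14 14 14 14 14 14 11  9  9  9 14 14 
[... 4372 characters left out ...]
  1  1  2  2  1  2  1  0  2 13 14 14 14 15 14 14 14 14 14 14 14 14 14 14 14 14 14 14 14 14 14  8 15 19 17
305   2  1  1  1  2  2  1  1  1  1  1  1  1  1 13 14 14 14 13 14 14 13 14 14 14 14 14 14 14 14 14 14 14 14 14 14 14 18
310   1  1  1  2  1  1  1  1  1  2  1  1  1  2  2  1  9 14 14 14 14 13 14 14 14 14 14 14 14 14 14 14 14 14 14 15 14  8
315   2  1  2  1  2  2  1  1  1  1  1  2  1  1  2  1  1  1  8 14 14 14 14 14 14 14 14 14 15 14 14 14 14 14 14 14 14  5
320   0  1  1  1  1  2  2  2  2  2  1  1  1  1  1  1  2  1  1  1  7 14 14 14 14 14 14 15 15 14 14 14 14 14 15 14 14  7
325   1  1  2  2  2  2  2  2  2  2  1  1  2  2  1  1  1  2  2  1  1  0  3 15 14 15 14 15 14 15 14 14 15 14 14 14 14  9
```

```bash
python3 -c "
from workcell import r;print(r.job_done())"
```

```text
the job is handed in; nothing more can be done
None
```

The job is handed in: the slim pin is through the hole with its shoulder against the steel, and its ring is swung over the head and down to its end stop. The final wrist image confirmed this. Raising the ring once dragged the pin about 8 mm out, so I pushed it home again before swinging the ring over. I never knowingly touched the thick pin, goblet, cup or jar, but did not re-check their positions at the end.

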